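# Bed a saggar with charcoal and set the vase in it

## Robot

A 7-joint arm with a two-finger parallel gripper is mounted at the origin on the work surface. World frame = base frame: x ahead of the robot, y to its left, z up, the work surface at z = 0. Lengths are in mm, angles in rad, forces in N, time in s.
With the tool pointing down it reaches from about 400 to 900 mm from the base axis. Payload 5.6 kg.
Tool frame: the origin (TCP) lies on the mounting face of the last link; the fingertips stand 190 mm ahead of it and the grasp point (between the pads) lies 171 mm ahead of it (r.tip_reach is the distance from the TCP to the fingertips, in mm); z points along the fingers, y is the line along which they close (so a half turn about z gives the same grasp; the last joint's range is limited). The gripper opens to 92 mm and grips with 3 to 60 N. Pads are 20 mm wide; open, the fingers measure 128 mm over their backs; the gripper's body (75 mm by 189 mm) begins 69 mm behind the grasp point.
Start: joints at [1.23, 0.468, -0.012, 1.603, 0.006, 1.071, -0.056], TCP at [190.685, -621.402, 404.692] pointing down, gripper open.
Joint ranges: [-2.53, 2.53], [-0.31, 2.02], [-1.57, 1.55], [0.28, 2.44], [-1.29, 4.43], [0.15, 1.84], [-2.92, 2.92]. Speed limits (rad/s): [2.57, 2.57, 3.14, 3.14, 3.14, 3.14, 3.14].

## Interface

Orientations are given as a unit quaternion [w, x, y, z].
In Python, from bench import r gives the robot as it stands.
- The arm moves only by the tool arm_command, never from a script. Its argument "deltas" is a list that holds one entry, the list of rows, each a list of 7 numbers: the opening, from 0 (shut) to 1 (fully open), then the shift along the tool's x, y, z normalised to -1 to 1, where 1 is 0.2 m, then the turn, a rotation vector about the tool's x, y, z normalised to -1 to 1, where 1 is pi/2 rad. In form: [[[hand, dx, dy, dz, rx, ry, rz], ...]]. A call has 1 to 10 rows; each row shifts and turns the commanded pose from where the row before left it, along the tool's axes as they then stand; what a row does not reach is not made up. A row lasts 1/10 s, in which the tool goes at most 50 mm and 8.59 degrees, less where a joint would pass 70% of its speed; a pose out of reach is approached as far as the arm can. A call with a number of a shift or a turn outside -1 to 1 is refused whole. A call with a gripper value outside its range is refused whole. The fingers move at their own pace and stop on an object; "force" is the grip in N (left out, the last holds). Time passes only in rows, so rows that do not move let the fingers close. It gives the time, the measured TCP pose, the force, the opening and the grip force at its end, in the units of the state.
- r.state(): the state, without advancing time (a new reading comes with each control period).
- r.get_image(name): name is "side" or "top" or "wrist"; returns the picture (420x560x3 uint8, red, green, blue); there is no depth.
- r.camera_info(name): a dict with "mtx" (3x3 intrinsics, pixels), "rvec" (rotation vector, rad) and "tvec" (3), from world to camera coordinates, as OpenCV has them; the wrist camera has in their place "hand_eye" (4x4, takes a point from camera to tool coordinates, whose origin is the TCP and whose axes are the flange's). Camera axes: x right, y down, z forward; pixel columns grow to the right and rows downward; lengths in mm; the calibration is good to about 2 mm. A picture is of the moment at which its call begins: read the wrist's pose just before it. camera_info takes no time and is no camera call.
- r.sign_off(): hands the job in; it is judged then, once.
Trained networks look in the newest picture that a camera, given by its name, has taken for a name from the list of things; names that differ only in an ending like _2 or _b are one class to them, and where a whole thing is asked for, a point or a joint stands for the part that bears it (a point fixed in the world has none). Each returns a list of dicts, best first, with "p" (0 to 1); they miss things now and then, are a little off and sometimes report something else, mostly with a low value. They report only what shows in the picture. A call takes as long as a camera call.
- r.spot_in(camera, name): "bbox" ([left, top, width, height] as shares, 0 to 1, of the picture: columns of its width, rows of its height, round what is visible of it).
- r.silhouettes(camera, name): "mask" (420x560 bool, what is visible of it) and "bbox" ([left, top, width, height] as shares, 0 to 1, of the picture: columns of its width, rows of its height, round what is visible of it).
The state is a dict: "time_s": time; "joint_positions": joint angles; "qvel": joint speeds; "joint_torque": joint torques, N m; "tcp_pos": TCP position; "orientation": TCP orientation; "wrist_force": force on the tool from outside, world axes, zero at the start; "torque": the same for the moment, N m; "opening": finger opening in mm; "grip_force": force on a finger pad.
Only numpy, scipy, OpenCV 4.12 (cv2) and the standard library are available. Lean on these libraries where they do the work, as an engineer would, in place of code of your own. Each camera call takes 0.05 s, during which the arm holds its last target. There are 200 camera calls.

## Task

Make the saggar ready for firing: put every charcoal briquette from the kiln shelf into it with those already heaped there, then press them all down with the hand tamper until they lie level in a single layer, none riding on another. Pick the pale bottle-necked vase out of the crate and set it down upright in the middle of the tamped bed without dropping it, and stand the tamper back on its green mat. Leave the other pots in their crate and the brush where it is.

Things in the scene. Friction and masses are not known exactly. Their poses are not given: they have to be found in the camera images.
- saggar_in (a point): centre of the inner floor of the saggar: an open-topped round buff fireclay pot fixed to the bench, 174 mm inside diameter, 205 mm outside, its rim 78 mm above this point and this point 12 mm above the bench; z up
- rest_mat: square green rubber mat, 110 x 110 x 3 mm, fixed to the bench; origin at the centre of its underside. The tamper's place is the middle of it
- kiln_shelf: pale flat kiln shelf, 240 (its x) x 200 (its y) x 15 mm, fixed on the bench with the loose briquettes on it; origin at the centre of its underside
- crate: slatted wooden ware crate, 250 x 250 mm outside, walls 8 mm thick and 50 mm high, floor 8 mm thick, fixed to the bench, four pots standing in it; origin at the centre of its underside
- tamper: loose hand tamper, about 0.4 kg: a flat round dark iron foot 60 mm across and 18 mm thick with a plain upright round wooden handle 28 mm thick on its middle, 150 mm high over all; stands on the green mat at the start; origin at the centre of the foot's flat underside, z up along the handle. Pressing a riding briquette with its foot at 15 to 20 N, with a small rub if it sticks, slides it down between the others
- vase: loose pale cream bottle-necked vase, about 0.35 kg, 126 mm high: flat foot 88 mm across, belly 95 mm across at 20 to 35 mm up, narrowing to a straight neck 36 mm thick from 80 mm up to the mouth; origin at the centre of its foot, z up; stands in the crate at the start, taller than the pots beside it
- bowl: loose red clay bowl in the crate, 96 mm across, 45 mm high; not to be used; origin under its centre
- beaker: loose dark brown clay beaker in the crate, 74 mm across, 58 mm high; not to be used; origin under its centre
- dish: loose orange clay dish in the crate, 94 mm across, 28 mm high; not to be used; origin under its centre
- brush: loose brush about 190 mm long lying beyond the saggar; not to be used
- lump1: black charcoal briquette, a chunk 38 mm across its round middle and 32 mm thick, bevelled to flat faces 18 mm across above and below, 30 g; origin at its middle, z its thin way; heaped in the saggar at the start (its middle 16 mm above the inner floor when it lies flat there, 19 mm on edge)
- lump2: black charcoal briquette, a chunk 38 mm across its round middle and 32 mm thick, bevelled to flat faces 18 mm across above and below, 30 g; origin at its middle, z its thin way; heaped in the saggar at the start (its middle 16 mm above the inner floor when it lies flat there, 19 mm on edge)
- lump3: black charcoal briquette, a chunk 38 mm across its round middle and 32 mm thick, bevelled to flat faces 18 mm across above and below, 30 g; origin at its middle, z its thin way; heaped in the saggar at the start (its middle 16 mm above the inner floor when it lies flat there, 19 mm on edge)
- lump4: black charcoal briquette, a chunk 38 mm across its round middle and 32 mm thick, bevelled to flat faces 18 mm across above and below, 30 g; origin at its middle, z its thin way; heaped in the saggar at the start (its middle 16 mm above the inner floor when it lies flat there, 19 mm on edge)
- lump5: black charcoal briquette, a chunk 38 mm across its round middle and 32 mm thick, bevelled to flat faces 18 mm across above and below, 30 g; origin at its middle, z its thin way; heaped in the saggar at the start (its middle 16 mm above the inner floor when it lies flat there, 19 mm on edge)
- lump6: black charcoal briquette, a chunk 38 mm across its round middle and 32 mm thick, bevelled to flat faces 18 mm across above and below, 30 g; origin at its middle, z its thin way; heaped in the saggar at the start (its middle 16 mm above the inner floor when it lies flat there, 19 mm on edge)
- lump7: black charcoal briquette, a chunk 38 mm across its round middle and 32 mm thick, bevelled to flat faces 18 mm across above and below, 30 g; origin at its middle, z its thin way; heaped in the saggar at the start (its middle 16 mm above the inner floor when it lies flat there, 19 mm on edge)
- lump8: black charcoal briquette, a chunk 38 mm across its round middle and 32 mm thick, bevelled to flat faces 18 mm across above and below, 30 g; origin at its middle, z its thin way; heaped in the saggar at the start (its middle 16 mm above the inner floor when it lies flat there, 19 mm on edge)
- lump9: black charcoal briquette, a chunk 38 mm across its round middle and 32 mm thick, bevelled to flat faces 18 mm across above and below, 30 g; origin at its middle, z its thin way; on the kiln shelf at the start, if present (2 to 4 of lump9 to lump12 are)
- lump10: black charcoal briquette, a chunk 38 mm across its round middle and 32 mm thick, bevelled to flat faces 18 mm across above and below, 30 g; origin at its middle, z its thin way; on the kiln shelf at the start, if present (2 to 4 of lump9 to lump12 are)
- lump11: black charcoal briquette, a chunk 38 mm across its round middle and 32 mm thick, bevelled to flat faces 18 mm across above and below, 30 g; origin at its middle, z its thin way; on the kiln shelf at the start, if present (2 to 4 of lump9 to lump12 are)
- lump12: black charcoal briquette, a chunk 38 mm across its round middle and 32 mm thick, bevelled to flat faces 18 mm across above and below, 30 g; origin at its middle, z its thin way; on the kiln shelf at the start, if present (2 to 4 of lump9 to lump12 are)

How it is judged (in metres and radians):
On the way, in this order (a step that is already met when the one before it is completed fails the run):
1. every briquette is in the saggar (horizontal distance between each of lump1, lump2, lump3, lump4, lump5, lump6, lump7, lump8, lump9, lump10, lump11, lump12 and saggar_in below 0.08 m and z of each of lump1, lump2, lump3, lump4, lump5, lump6, lump7, lump8, lump9, lump10, lump11, lump12 in the frame of saggar_in below 0.07 m), for 0.2 s.
2. the tamper is down on the bed and every briquette lies level in one layer on the saggar's floor (horizontal distance between each of lump1, lump2, lump3, lump4, lump5, lump6, lump7, lump8, lump9, lump10, lump11, lump12 and saggar_in below 0.08 m and z of each of lump1, lump2, lump3, lump4, lump5, lump6, lump7, lump8, lump9, lump10, lump11, lump12 in the frame of saggar_in below 0.024 m and (contact force between tamper and lump1 above 1 N or contact force between tamper and lump2 above 1 N or contact force between tamper and lump3 above 1 N or contact force between tamper and lump4 above 1 N or contact force between tamper and lump5 above 1 N or contact force between tamper and lump6 above 1 N or contact force between tamper and lump7 above 1 N or contact force between tamper and lump8 above 1 N or contact force between tamper and lump9 above 1 N or contact force between tamper and lump10 above 1 N or contact force between tamper and lump11 above 1 N or contact force between tamper and lump12 above 1 N or (z of tamper in the frame of saggar_in below 0.036 m and horizontal distance between tamper and saggar_in below 0.065 m))), for 0.1 s.
At the end, for the whole second after the job is handed in: Every briquette lies in the saggar with its middle less than 24 mm above the inner floor (one level layer); the vase stands on the bed, upright within 0.2 rad and within 25 mm of the saggar's middle; the tamper stands upright on its mat within 35 mm of the mat's middle; all at rest (horizontal distance between each of lump1, lump2, lump3, lump4, lump5, lump6, lump7, lump8, lump9, lump10, lump11, lump12 and saggar_in below 0.08 m and z of each of lump1, lump2, lump3, lump4, lump5, lump6, lump7, lump8, lump9, lump10, lump11, lump12 in the frame of saggar_in below 0.024 m and linear speed of each of lump1, lump2, lump3, lump4, lump5, lump6, lump7, lump8, lump9, lump10, lump11, lump12, vase, tamper below 0.03 m/s and horizontal distance between vase and saggar_in below 0.025 m and z of vase in the frame of saggar_in between 0.024 and 0.046 m and angle between vase's own z axis and vertical below 0.2 rad and horizontal distance between tamper and rest_mat below 0.035 m and z of tamper in the frame of rest_mat below 0.009 m and angle between tamper's own z axis and vertical below 0.1 rad); the robot touches nothing.
It fails at once if the vase is dropped or tipped over (angle between vase's own z axis and vertical above 0.8 rad or (contact force between the fingers and vase below 0.05 N and linear speed of vase above 0.6 m/s)).
It fails at once if another pot in the crate is knocked over or shoved more than 60 mm (distance of any of bowl, beaker, dish from where it was at the start of the episode above 0.06 m or angle between any of bowl, beaker, dish's own z axis and vertical above 0.6 rad).
It fails at once if the brush is moved more than 50 mm (distance of brush from where it was at the start of the episode above 0.05 m).
Of lump9, lump10, lump11, lump12 only 2 to 4 are there at a start; the rules pass over those that are not, and their reading is None.
At some moment in a run one of lump9, lump10, lump11, lump12, tamper may be knocked a few centimetres aside while the robot is not near it.
It also fails if it takes over 210 s, if anything falls off the work surface, if the arm or the gripper's body presses on something with over 40 N, if the wrist force passes 120 N, or if a joint passes its speed limit or range.

## Working session

There is one attempt and no reset: what is moved stays moved. The work goes in short steps, Python scripts to look and compute and a tool call to move; the robot and the scene stay as the last step left them, time stands still between calls to the robot, and variables do not carry over. Pictures are saved under pics/ and viewed, at most 14 in all, crops included, and the job is handed in when it is done.

Besides the shell and the picture viewer there is one more tool, called after "Emit:" as a command line: name --argument value ..., lists and objects as JSON in quotes. arm_command: Moves the arm, as the interface text tells. Its arguments: {"type":"object","properties":{"deltas":{"type":"array","items":{"type":"array","items":{"type":"array","items":{"type":"number","minimum":-1,"maximum":1}}}},"force":{"type":"number"}},"required":["deltas"]}

```bash
mkdir -p pics; ls
cat > h.py <<'E'
import sys; sys.path.insert(0,'.')
import numpy as np, cv2
from scipy.spatial.transform import Rotation as R
from bench import r
def Rq(q): return R.from_quat([q[1],q[2],q[3],q[0]]).as_matrix()
def cam(name, s=None):
    ci=r.camera_info(name); K=np.array(ci['mtx'],float).reshape(3,3)
    if name=='wrist':
        s=s or r.state(); T=np.eye(4); T[:3,:3]=Rq(s['orientation']); T[:3,3]=s['tcp_pos']
        C=T@np.array(ci['hand_eye']).reshape(4,4); return K,C[:3,:3],C[:3,3]
    M=cv2.Rodrigues(np.array(ci['rvec'],float))[0]; return K,M.T,-M.T@np.array(ci['tvec'],float).ravel()
def back(c,u,v,z):
    K,Rm,o=c; d=Rm@np.linalg.solve(K,[u,v,1.]); return o+d*(z-o[2])/d[2]
def proj(c,p):
    K,Rm,o=c; q=K@(Rm.T@(np.array(p,float)-o)); return q[:2]/q[2]
def shot(name,f=None):
    c=cam(name); im=r.get_image(name)
    if f: cv2.imwrite('pics/'+f,im[:,:,::-1])
    return c,im
def spots(cn,name,c,z,pmin=.3):
    out=[]
    for d in r.spot_in(cn,name):
        b=d['bbox']
        if d['p']<pmin: continue
        u,v=(b[0]+b[2]/2)*560,(b[1]+b[3]/2)*420
        out.append((round(d['p'],2),[round(u),round(v),round(b[2]*560),round(b[3]*420)],back(c,u,v,z).round(0)[:2].tolist()))
    return out
E
cat > a.py <<'E'
from h import *
s=r.state(); print(s)
c,im=shot('top','top0.png'); print(c[2], c[1].round(2).tolist(), c[0].round().tolist())
for n,z in [('saggar_in',90),('rest_mat',3),('kiln_shelf',15),('crate',50),('tamper',150),('vase',126),('bowl',45),('brush',10),('lump1',31)]:
    print(n,spots('top',n,c,z))
c,im=shot('side','side0.png'); print(c[2])
E
python3 a.py
```

```text
pics
{'time_s': 0.0, 'joint_positions': array([ 1.23000735,  0.46836578, -0.01159128,  1.60363438,  0.00597709,
        1.07140391, -0.05629324]), 'qvel': array([-0.00026657,  0.0014801 , -0.00111589, -0.00016251,  0.0013637 ,
        0.00158097,  0.00265101]), 'joint_torque': array([ 9.04177123e-04, -5.20568812e+01, -1.18720604e-02, -2.43749124e+01,
       -5.65845834e-02,  1.71680306e-02,  1.46487973e-04]), 'tcp_pos': array([ 190.59102905, -621.16187964,  403.74299122]), 'orientation': array([-8.68826368e-04,  9.88941106e-01,  1.48306098e-01, -1.85627832e-04]), 'wrist_force': array([-0.27455984, -0.04676917,  0.22160309]), 'torque': array([0.02391558, 0.01802716, 0.01019779]), 'grip_force': 0.0, 'opening': 91.60366881062261}
[ 466.7969853     7.63281661 1391.46352452] [[0.02, -0.99, 0.1], [-1.0, -0.02, -0.01], [0.01, -0.1, -0.99]] [[460.0, 0.0, 285.0], [0.0, 460.0, 205.0], [0.0, 0.0, 1.0]]
saggar_in [(0.89, [279, 199, 68, 71], [619.0, 18.0])]
rest_mat [(0.78, [279, 268, 44, 38], [423.0, 16.0])]
kiln_shelf [(0.92, [394, 253, 74, 83], [473.0, -329.0]), (0.7, [286, 185, 9, 12], [672.0, -2.0])]
crate [(0.86, [181, 242, 101, 101], [493.0, 302.0]), (0.38, [278, 186, 11, 12], [664.0, 23.0])]
tamper [(0.72, [273, 271, 23, 18], [419.0, 31.0])]
vase [(0.93, [208, 228, 31, 27], [531.0, 212.0])]
bowl [(0.84, [157, 256, 30, 33], [453.0, 369.0]), (0.49, [171, 219, 34, 30], [559.0, 335.0])]
brush [(0.8, [281, 144, 67, 13], [799.0, 16.0]), (0.6, [269, 207, 11, 9], [606.0, 48.0])]
lump1 [(0.62, [266, 200, 10, 10], [624.0, 57.0]), (0.53, [286, 185, 12, 10], [667.0, -1.0]), (0.52, [290, 198, 13, 12], [631.0, -13.0]), (0.5, [416, 272, 12, 13], [419.0, -387.0]), (0.48, [265, 215, 19, 13], [577.0, 59.0]), (0.46, [377, 231, 13, 16], [535.0, -273.0]), (0.44, [411, 230, 15, 17], [542.0, -375.0]), (0.42, [395, 253, 77, 88], [471.0, -325.0]), (0.39, [295, 180, 11, 7], [685.0, -27.0])]
[ 340.74803261 -562.98608211  863.39070378]
```

View pics/top0.png

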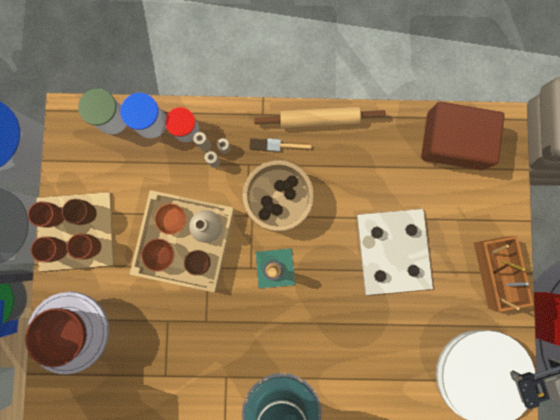

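View pics/side0.png

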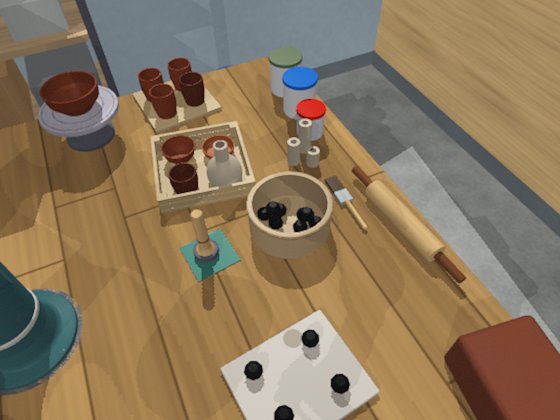

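The top view shows four briquettes on the shelf at about (377,232), (411,230), (414,271) and (380,276). The tamper is on its mat at (273,270), the vase at (205,226), and there are two heaps in the saggar. Next I'll look at the shelf from close by.

```bash
cat >> h.py <<'E'
def go(x,y,z,yaw=0.,s=None):
    """deltas (units) from measured pose to TCP x,y,z, tool down with tool x at yaw; rotation vector too"""
    s=s or r.state(); Rm=Rq(s['orientation'])
    T=np.array([[np.cos(yaw),np.sin(yaw),0],[np.sin(yaw),-np.cos(yaw),0],[0,0,-1.]])
    rv=R.from_matrix(Rm.T@T).as_rotvec()/(np.pi/2)
    d=np.array([x,y,z])-s['tcp_pos']
    print('rot',rv.round(4),'then shift',(T.T@d/200).round(4),'| now',s['tcp_pos'].round(1),'t',round(s['time_s'],1))
E
python3 - <<'E'
from h import *
print(np.array(r.camera_info('wrist')['hand_eye']).round(2), r.camera_info('wrist')['mtx'])
c=cam('top')
for u,v in [(377,232),(411,230),(414,271),(380,276)]: print(back(c,u,v,31).round(0))
go(480,-320,420)
E
```

```text
[[-0.   -0.96 -0.29 83.95]
 [ 1.   -0.   -0.    0.92]
 [ 0.   -0.29  0.96 20.33]
 [ 0.    0.    0.    1.  ]] [[323.03848415   0.         276.96553937]
 [  0.         323.03848415 211.65246584]
 [  0.           0.           1.        ]]
[ 533. -273.   31.]
[ 541. -374.   31.]
[ 421. -382.   31.]
[ 405. -282.   31.]
rot [0.     0.     0.1896] then shift [ 1.4466 -1.507  -0.0765] | now [ 190.7 -621.4  404.7] t 0.6
```

Emit:
arm_command --deltas '[[[1, 0, 0, 0, 0, 0, 0.0948], [1, 0, 0, 0, 0, 0, 0.0948], [1, 0.18, -0.19, -0.01, 0, 0, 0], [1, 0.18, -0.19, -0.01, 0, 0, 0], [1, 0.18, -0.19, -0.01, 0, 0, 0], [1, 0.18, -0.19, -0.01, 0, 0, 0], [1, 0.18, -0.19, -0.01, 0, 0, 0], [1, 0.18, -0.19, -0.01, 0, 0, 0], [1, 0.18, -0.19, -0.01, 0, 0, 0], [1, 0.18, -0.19, -0.01, 0, 0, 0]]]'

```text
time_s: 1.55
tcp_pos: [466.7, -329.6, 420.4]
orientation: [0.0, 1.0, -0.0, 0.0]
wrist_force: [0.4, -0.7, -1.0]
opening: 91.5
grip_force: 0.0
```

Emit:
arm_command --deltas '[[[1, 0, 0, 0, 0, 0, 0], [1, 0, 0, 0, 0, 0, 0]]]'

```text
time_s: 1.75
tcp_pos: [466.4, -330.2, 420.0]
orientation: [0.0, 1.0, 0.002, 0.0]
wrist_force: [-1.6, -0.8, -0.1]
opening: 92.2
grip_force: 0.0
```

Run:
```python
from h import *
c,im=shot('wrist','w1.png'); print(r.state()['tcp_pos'],r.state()['orientation'])
for q in spots('wrist','lump1',c,31): print(q)
```

```text
[ 465.29819443 -331.62314665  419.92671108] [ 2.95952304e-04  9.99999922e-01 -6.16085829e-05 -2.55926183e-04]
(0.85, [237, 237, 31, 35], [406.0, -282.0])
(0.83, [317, 124, 30, 37], [539.0, -374.0])
(0.71, [316, 226, 28, 26], [420.0, -378.0])
(0.62, [227, 127, 30, 33], [535.0, -275.0])
```

View pics/w1.png

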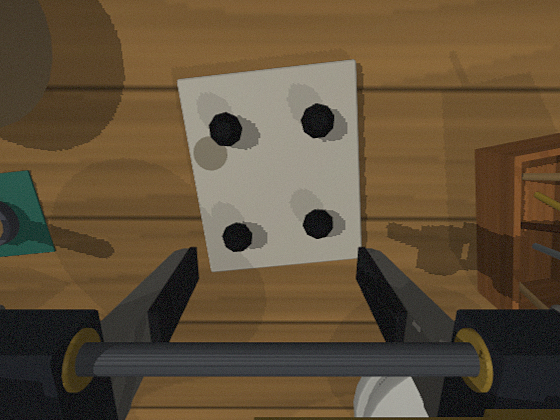

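The wrist view shows four dark briquettes lying flat and well apart on the shelf, at pixels (225,130), (318,121), (317,224) and (237,237). I'll start with the nearest at (406,-282).

Emit:
arm_command --deltas '[[[1, -0.15, -0.125, 0, 0, 0, 0], [1, -0.15, -0.125, 0, 0, 0, 0], [1, 0, 0, 0.2, 0, 0, 0], [1, 0, 0, 0.2, 0, 0, 0], [1, 0, 0, 0.2, 0, 0, 0], [1, 0, 0, 0.2, 0, 0, 0], [1, 0, 0, 0.05, 0, 0, 0], [1, 0, 0, 0, 0, 0, 0]]]'

```text
time_s: 2.65
tcp_pos: [404.6, -282.1, 249.0]
orientation: [-0.001, 1.0, -0.001, -0.001]
wrist_force: [-0.2, -0.3, 0.2]
opening: 92.1
grip_force: 0.0
```

Run:
```python
from h import *
c,im=shot('wrist','w2.png')
for q in spots('wrist','lump1',c,31): print(q)
go(406,-282,209)
```

```text
(0.82, [448, 22, 72, 45], [535.0, -375.0])
(0.8, [430, 219, 64, 54], [422.0, -381.0])
(0.78, [262, 32, 67, 63], [530.0, -274.0])
(0.56, [276, 244, 56, 55], [405.0, -281.0])
rot [ 0.0009 -0.001  -0.0009] then shift [ 0.0005 -0.0014  0.2113] | now [ 405.9 -282.3  251.3] t 2.8
```

View pics/w2.png

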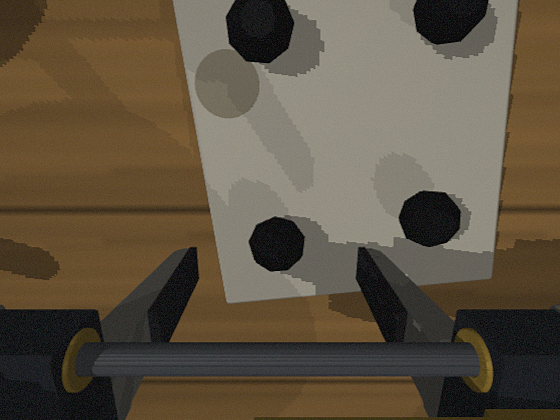

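Emit:
arm_command --deltas '[[[1, 0, 0, 0.1, 0, 0, 0], [1, 0, 0, 0.11, 0, 0, 0], [1, 0, 0, 0, 0, 0, 0], [0, 0, 0, 0, 0, 0, 0], [0, 0, 0, 0, 0, 0, 0], [0, 0, 0, 0, 0, 0, 0], [0, 0, 0, 0, 0, 0, 0], [0, 0, 0, 0, 0, 0, 0], [0, 0, 0, 0, 0, 0, 0]]]' --force 20

```text
time_s: 3.65
tcp_pos: [405.6, -281.3, 208.1]
orientation: [0.0, 1.0, -0.0, 0.0]
wrist_force: [0.6, 0.2, 0.5]
opening: 46.0
grip_force: 0.0
```

Emit:
arm_command --deltas '[[[0, 0, 0, -0.2, 0, 0, 0], [0, 0, 0, -0.2, 0, 0, 0], [0, 0, 0, -0.2, 0, 0, 0], [0, 0, 0, -0.2, 0, 0, 0], [0, 0, 0, -0.1, 0, 0, 0], [0, 0.1, -0.15, 0, 0, 0, 0], [0, 0.1, -0.15, 0, 0, 0, 0], [0, 0.1, -0.15, 0, 0, 0, 0], [0, 0.1, -0.15, 0, 0, 0, 0], [0, 0.1, -0.15, 0, 0, 0, 0]]]'

```text
time_s: 4.65
tcp_pos: [506.1, -130.0, 388.0]
orientation: [0.0, 1.0, -0.0, -0.0]
wrist_force: [-0.2, -0.8, 0.7]
opening: 0.3
grip_force: 0.0
```

Emit:
arm_command --deltas '[[[0, 0.1, -0.15, 0, 0, 0, 0], [0, 0.1, -0.15, 0, 0, 0, 0], [0, 0.1, -0.15, 0, 0, 0, 0], [0, 0.1, -0.15, 0, 0, 0, 0], [0, 0.1, -0.15, 0, 0, 0, 0], [0, 0, 0, 0, 0, 0, 0]]]'

```text
time_s: 5.25
tcp_pos: [606.9, 24.1, 387.7]
orientation: [-0.002, 1.0, 0.004, 0.0]
wrist_force: [0.1, 0.1, 0.4]
opening: 0.4
grip_force: 0.0
```

Run:
```python
from h import *
print(r.state()['opening'],r.state()['tcp_pos'])
c,im=shot('wrist','w3.png')
print(spots('wrist','saggar_in',c,90))
for q in spots('wrist','lump1',c,31): print(q)
```

```text
0.3518802760081754 [606.92957268  24.12733285 387.67605639]
[(0.8, [280, 168, 234, 227], [646.0, 23.0])]
(0.91, [321, 120, 34, 36], [685.0, -18.0])
(0.87, [281, 208, 30, 34], [593.0, 21.0])
(0.84, [250, 179, 34, 32], [624.0, 53.0])
(0.81, [255, 209, 39, 37], [591.0, 48.0])
(0.71, [280, 137, 32, 34], [668.0, 22.0])
(0.71, [242, 216, 20, 26], [583.0, 63.0])
(0.65, [313, 163, 35, 27], [642.0, -13.0])
(0.61, [309, 141, 35, 37], [664.0, -7.0])
(0.59, [540, 257, 39, 33], [537.0, -274.0])
(0.5, [517, 339, 10, 3], [427.0, -272.0])
```

View pics/w3.png

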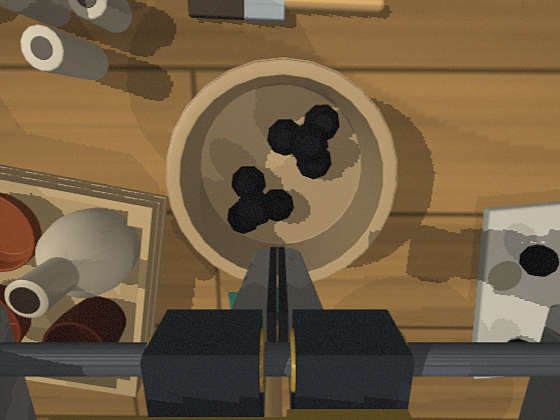

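Run:
```python
from h import *
c=cam('wrist')
for u,v in [(166,168),(398,168),(282,57),(282,280),(340,270)]: print(back(c,u,v,90).round(0))
print('floor');
for u,v in [(200,165),(362,165),(280,83),(280,245)]: print(back(c,u,v,12).round(0))
t=cam('top')
for x in (620,630,640): print(x,[proj(t,(x+102*a,20+102*b,90)).round(0).tolist() for a,b in [(1,0),(-1,0),(0,1),(0,-1)]])
_=r.get_image('wrist')
m=max(r.silhouettes('wrist','saggar_in'),key=lambda d:d['p'])['mask']
P=np.argwhere(m)[:,::-1].astype(np.float32)
# fit rim circle on back-projected hull
h=cv2.convexHull(P)[:,0]; w=np.array([back(c,u,v,90)[:2] for u,v in h],np.float32)
print(cv2.minEnclosingCircle(w))
im=r.get_image('wrist')
crop=cv2.resize(im[70:250,190:370],(720,720)[:2]); cv2.imwrite('pics/x.png',cv2.resize(crop,(600,600))[:,:,::-1])
im=r.get_image('top'); print(spots('top','lump1',t,31))
```

```text
[644. 113.  90.]
[644. -87.  90.]
[731.  14.  90.]
[536.  13.  90.]
[546. -42.  90.]
floor
[634. 102.  12.]
[634. -76.  12.]
[718.  15.  12.]
[539.  14.  12.]
620 [[279.0, 164.0], [278.0, 235.0], [243.0, 198.0], [314.0, 199.0]]
630 [[279.0, 160.0], [278.0, 231.0], [243.0, 195.0], [314.0, 196.0]]
640 [[279.0, 157.0], [278.0, 228.0], [243.0, 191.0], [314.0, 193.0]]
((632.2417602539062, 21.928424835205078), 101.57469177246094)
[(0.7, [378, 231, 16, 18], [535.0, -277.0]), (0.52, [414, 272, 15, 13], [419.0, -381.0]), (0.44, [381, 274, 9, 9], [410.0, -285.0])]
```

View pics/x.png

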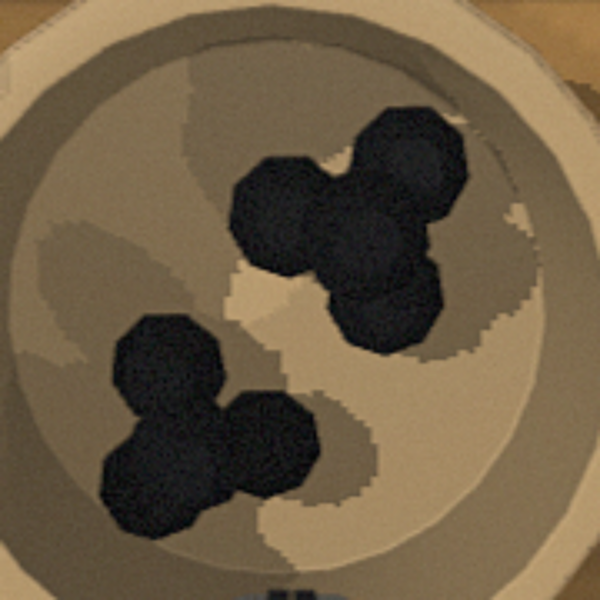

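The crop shows two heaps in the saggar, each with one briquette riding on three. There is free floor at the lower right, the upper left and the middle. The first grasp missed because the fingers need about 1 s to close, so I'll take the briquette at (533,-274) with a longer close.

Emit:
arm_command --deltas '[[[0.75, -0.046, 0.186, 0, 0, 0, 0], [0.75, -0.046, 0.186, 0, 0, 0, 0], [0.75, -0.046, 0.186, 0, 0, 0, 0], [0.75, -0.046, 0.186, 0, 0, 0, 0], [0.75, -0.046, 0.186, 0, 0, 0, 0], [0.75, -0.046, 0.186, 0, 0, 0, 0], [0.75, -0.046, 0.186, 0, 0, 0, 0], [0.75, -0.046, 0.186, 0, 0, 0, 0], [0.75, 0, 0, 0.2, 0, 0, 0], [0.75, 0, 0, 0.2, 0, 0, 0]]]'

```text
time_s: 6.65
tcp_pos: [531.2, -281.5, 308.5]
orientation: [0.001, 1.0, -0.002, 0.002]
wrist_force: [-0.0, -0.6, -0.4]
opening: 68.7
grip_force: 0.0
```

Run:
```python
from h import *
c,im=shot('wrist')
for q in spots('wrist','lump1',c,31): print(q)
go(533,-274,208)
```

```text
(0.85, [279, 331, 36, 19], [421.0, -284.0])
(0.81, [267, 216, 44, 43], [534.0, -274.0])
(0.67, [387, 204, 43, 43], [543.0, -374.0])
rot [-0.0027  0.0058 -0.0011] then shift [ 0.018  -0.0248  0.476 ] | now [ 529.4 -279.   303.2] t 6.8
```

Emit:
arm_command --deltas '[[[0.75, 0.02, -0.025, 0.1, 0, 0, 0], [0.75, 0, 0, 0.2, 0, 0, 0], [0.75, 0, 0, 0.18, 0, 0, 0], [0, 0, 0, 0, 0, 0, 0], [0, 0, 0, 0, 0, 0, 0], [0, 0, 0, 0, 0, 0, 0], [0, 0, 0, 0, 0, 0, 0], [0, 0, 0, 0, 0, 0, 0], [0, 0, 0, 0, 0, 0, 0]]]' --force 20

```text
time_s: 7.65
tcp_pos: [536.9, -274.3, 214.2]
orientation: [0.001, 1.0, -0.0, 0.002]
wrist_force: [-0.7, -0.4, 6.8]
opening: 34.9
grip_force: 20.0
```

Emit:
arm_command --deltas '[[[0, 0, 0, -0.1, 0, 0, 0], [0, 0, 0, -0.2, 0, 0, 0], [0, 0, 0, -0.2, 0, 0, 0], [0, 0, 0, -0.2, 0, 0, 0]]]'

```text
time_s: 8.05
tcp_pos: [535.8, -273.8, 354.1]
orientation: [0.0, 1.0, -0.0, 0.0]
wrist_force: [0.4, 0.2, 0.2]
opening: 35.3
grip_force: 20.0
```

Emit:
arm_command --deltas '[[[0, 0.0315, -0.185, 0, 0, 0, 0], [0, 0.0315, -0.185, 0, 0, 0, 0], [0, 0.0315, -0.185, 0, 0, 0, 0], [0, 0.0315, -0.185, 0, 0, 0, 0], [0, 0.0315, -0.185, 0, 0, 0, 0], [0, 0.0315, -0.185, 0, 0, 0, 0], [0, 0.0315, -0.185, 0, 0, 0, 0], [0, 0, 0, 0, 0, 0, -0.0875], [0, 0, 0, 0, 0, 0, -0.0875]]]'

```text
time_s: 8.95
tcp_pos: [580.1, -12.8, 352.7]
orientation: [0.0, 0.99, 0.142, 0.0]
wrist_force: [-0.2, -0.7, -0.7]
opening: 35.3
grip_force: 20.0
```

Emit:
arm_command --deltas '[[[0, 0, 0, 0, 0, 0, -0.0875], [0, 0, 0, 0, 0, 0, -0.0875], [0, 0, 0, 0, 0, 0, 0]]]'

```text
time_s: 9.25
tcp_pos: [580.0, -15.0, 352.5]
orientation: [0.0, 0.962, 0.272, 0.0]
wrist_force: [0.1, -0.0, -0.4]
opening: 35.4
grip_force: 20.0
```

Run:
```python
from h import *
go(580,-15,225,0.55)
c,im=shot('wrist','w4.png')
P=[]
for d in r.silhouettes('wrist','saggar_in')[:1]:
    h=cv2.convexHull(np.argwhere(d['mask'])[:,::-1].astype(np.float32))[:,0]
    w=np.array([back(c,u,v,90)[:2] for u,v in h if 2<u<557 and 2<v<417],np.float32); print(cv2.minEnclosingCircle(w))
for q in spots('wrist','lump1',c,31): print(q)
for x,y in [(629,15),(633,13),(624,16)]: print([proj(c,(x+102.5*np.cos(a),y+102.5*np.sin(a),90)).round(0).tolist() for a in np.arange(0,6.28,.785)])
```

```text
rot [ 0.0002 -0.0004 -0.    ] then shift [-3.000e-04  0.000e+00  6.375e-01] | now [580.  -15.  352.5] t 9.2
((631.531005859375, 21.784103393554688), 101.60147857666016)
(0.85, [250, 168, 35, 36], [597.0, 24.0])
(0.83, [343, 111, 29, 40], [684.0, -21.0])
(0.8, [515, 391, 22, 28], [532.0, -372.0])
(0.78, [233, 125, 41, 41], [622.0, 56.0])
(0.74, [294, 103, 39, 45], [667.0, 20.0])
(0.71, [225, 156, 40, 45], [594.0, 49.0])
(0.7, [311, 149, 47, 35], [641.0, -15.0])
(0.66, [277, 279, 64, 61], [512.0, -58.0])
(0.61, [317, 121, 40, 44], [665.0, -6.0])
(0.55, [202, 159, 28, 38], [580.0, 66.0])
[[357.0, 17.0], [239.0, -5.0], [150.0, 72.0], [145.0, 182.0], [210.0, 258.0], [305.0, 272.0], [386.0, 219.0], [414.0, 117.0]]
[[363.0, 13.0], [245.0, -9.0], [155.0, 68.0], [150.0, 179.0], [215.0, 255.0], [309.0, 269.0], [392.0, 216.0], [420.0, 114.0]]
[[351.0, 23.0], [234.0, 2.0], [145.0, 78.0], [141.0, 187.0], [207.0, 262.0], [300.0, 276.0], [382.0, 224.0], [409.0, 122.0]]
```

View pics/w4.png

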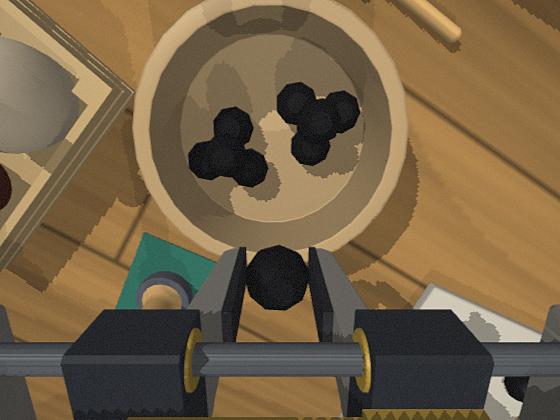

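Emit:
arm_command --deltas '[[[0, 0, 0, 0.2, 0, 0, 0], [0, 0, 0, 0.2, 0, 0, 0], [0, 0, 0, 0.15, 0, 0, 0], [0, 0, 0, 0.09, 0, 0, 0], [0, 0, 0, 0, 0, 0, 0], [0.55, 0, 0, 0, 0, 0, 0], [0.55, 0, 0, 0, 0, 0, 0], [0.55, 0, 0, 0, 0, 0, 0]]]'

```text
time_s: 10.2
tcp_pos: [580.7, -14.9, 225.4]
orientation: [0.0, 0.963, 0.271, 0.001]
wrist_force: [-0.5, -0.7, -0.5]
opening: 50.5
grip_force: 0.0
```

Emit:
arm_command --deltas '[[[0.55, 0, 0, -0.15, 0, 0, 0], [0.55, 0, 0, -0.2, 0, 0, 0], [0.6, 0, 0, -0.2, 0, 0, 0.0875], [0.75, 0, 0, 0, 0, 0, 0.0875], [0.75, 0, 0, 0, 0, 0, 0.0875], [0.75, 0, 0, 0, 0, 0, 0.0875], [0.75, 0, 0, 0, 0, 0, 0]]]'

```text
time_s: 10.9
tcp_pos: [580.2, -14.8, 335.2]
orientation: [0.0, 1.0, -0.0, 0.001]
wrist_force: [0.1, -0.3, 0.6]
opening: 69.0
grip_force: 0.0
```

Run:
```python
from h import *
c,im=shot('wrist')
for q in spots('wrist','lump1',c,31): print(q)
go(541,-374,310)
t,_=shot('top'); print(spots('top','lump1',t,31))
```

```text
(0.93, [237, 194, 36, 40], [595.0, 21.0])
(0.91, [263, 113, 46, 50], [665.0, -4.0])
(0.9, [192, 211, 34, 32], [579.0, 62.0])
(0.84, [203, 196, 44, 48], [593.0, 52.0])
(0.82, [274, 142, 44, 38], [641.0, -12.0])
(0.8, [280, 91, 40, 44], [682.0, -18.0])
(0.74, [198, 163, 41, 38], [623.0, 54.0])
(0.71, [281, 212, 42, 40], [578.0, -19.0])
(0.57, [232, 110, 33, 47], [667.0, 23.0])
rot [ 0.0001 -0.0007  0.0021] then shift [-0.1958  1.7966  0.1232] | now [580.2 -14.7 334.6] t 11.0
[(0.75, [271, 269, 32, 34], [418.0, 38.0]), (0.53, [413, 230, 9, 18], [541.0, -379.0]), (0.5, [414, 271, 6, 12], [422.0, -382.0])]
```

Emit:
arm_command --deltas '[[[0.75, -0.022, 0.2, 0, 0, 0, 0], [0.75, -0.022, 0.2, 0, 0, 0, 0], [0.75, -0.022, 0.2, 0, 0, 0, 0], [0.75, -0.022, 0.2, 0, 0, 0, 0], [0.75, -0.022, 0.2, 0, 0, 0, 0], [0.75, -0.022, 0.2, 0, 0, 0, 0], [0.75, -0.022, 0.2, 0, 0, 0, 0], [0.75, -0.022, 0.2, 0, 0, 0, 0], [0.75, -0.022, 0.2, 0.12, 0, 0, 0], [0.75, 0, 0, 0, 0, 0, 0]]]'

```text
time_s: 12.1
tcp_pos: [536.7, -381.6, 306.6]
orientation: [0.001, 1.0, -0.004, -0.003]
wrist_force: [-1.3, -0.1, -0.1]
opening: 68.8
grip_force: 0.0
```

Run:
```python
from h import *
c,im=shot('wrist')
for q in spots('wrist','lump1',c,31): print(q)
go(541,-374,209)
```

```text
(0.86, [267, 210, 38, 46], [542.0, -374.0])
(0.67, [275, 327, 37, 27], [428.0, -379.0])
rot [-0.0009  0.0011 -0.0009] then shift [ 0.0067 -0.0091  0.4985] | now [ 539.7 -375.8  308.7] t 12.2
```

Emit:
arm_command --deltas '[[[0.75, 0.01, -0.01, 0.1, 0, 0, 0], [0.75, 0, 0, 0.2, 0, 0, 0], [0.75, 0, 0, 0.2, 0, 0, 0], [0, 0, 0, 0, 0, 0, 0], [0, 0, 0, 0, 0, 0, 0], [0, 0, 0, 0, 0, 0, 0], [0, 0, 0, 0, 0, 0, 0], [0, 0, 0, 0, 0, 0, 0], [0, 0, 0, 0, 0, 0, 0]]]'

```text
time_s: 13.1
tcp_pos: [542.9, -372.6, 210.9]
orientation: [0.0, 1.0, 0.0, 0.001]
wrist_force: [0.1, 2.2, 4.8]
opening: 35.7
grip_force: 20.0
```

Emit:
arm_command --deltas '[[[0, 0, 0, -0.1, 0, 0, 0], [0, 0, 0, -0.2, 0, 0, 0], [0, 0, 0, -0.2, 0, 0, 0], [0, 0, 0, -0.2, 0, 0, 0], [0, 0, 0, 0, 0, 0, 0]]]'

```text
time_s: 13.6
tcp_pos: [543.9, -373.8, 356.7]
orientation: [0.003, 1.0, -0.0, 0.005]
wrist_force: [1.1, 0.2, 0.9]
opening: 35.3
grip_force: 20.0
```

Emit:
arm_command --deltas '[[[0, 0.041, -0.184, 0, 0, 0, 0], [0, 0.041, -0.184, 0, 0, 0, 0], [0, 0.041, -0.184, 0, 0, 0, 0], [0, 0.041, -0.184, 0, 0, 0, 0], [0, 0.041, -0.184, 0, 0, 0, 0], [0, 0.041, -0.184, 0, 0, 0, 0], [0, 0.041, -0.184, 0, 0, 0, 0], [0, 0.041, -0.184, 0, 0, 0, 0], [0, 0.041, -0.184, 0, 0, 0, 0], [0, 0, 0, 0, 0, 0, -0.089]]]'

```text
time_s: 14.6
tcp_pos: [616.7, -34.4, 349.3]
orientation: [-0.002, 0.997, 0.076, 0.0]
wrist_force: [0.4, 0.2, -0.1]
opening: 36.1
grip_force: 20.0
```

Emit:
arm_command --deltas '[[[0, 0, 0, 0, 0, 0, -0.089], [0, 0, 0, 0, 0, 0, -0.089], [0, 0, 0, 0, 0, 0, -0.089], [0, 0, 0, 0, 0, 0, -0.089], [0, 0, 0, 0, 0, 0, -0.089], [0, 0, 0, 0, 0, 0, -0.089], [0, 0, 0, 0, 0, 0, -0.089], [0, 0, 0, 0, 0, 0, -0.089], [0, 0, 0, 0, 0, 0, -0.089], [0, 0, 0, 0, 0, 0, 0]]]'

```text
time_s: 15.6
tcp_pos: [616.0, -42.1, 348.9]
orientation: [-0.001, 0.765, 0.643, -0.0]
wrist_force: [-0.2, 0.3, 0.4]
opening: 35.4
grip_force: 20.0
```

Run:
```python
from h import *
go(618,-43,225,1.4)
```

```text
rot [-0.001  -0.0002 -0.0013] then shift [-0.0029  0.0108  0.6197] | now [616.  -42.1 348.9] t 15.6
```

Emit:
arm_command --deltas '[[[0, 0, 0.01, 0.2, 0, 0, 0], [0, 0, 0, 0.2, 0, 0, 0], [0, 0, 0, 0.15, 0, 0, 0], [0, 0, 0, 0.07, 0, 0, 0], [0, 0, 0, 0, 0, 0, 0], [0.5, 0, 0, 0, 0, 0, 0], [0.5, 0, 0, 0, 0, 0, 0], [0.5, 0, 0, 0, 0, 0, 0]]]'

```text
time_s: 16.4
tcp_pos: [618.9, -42.0, 227.6]
orientation: [0.001, 0.766, 0.643, 0.001]
wrist_force: [-0.2, -0.3, 0.8]
opening: 45.9
grip_force: 0.0
```

Emit:
arm_command --deltas '[[[0.5, 0, 0, -0.15, 0, 0, 0], [0.5, 0, 0, -0.2, 0, 0, 0], [0.6, 0, 0, -0.2, 0, 0, 0.09], [0.75, 0, 0, 0, 0, 0, 0.09], [0.75, 0, 0, 0, 0, 0, 0.09], [0.75, 0, 0, 0, 0, 0, 0.09], [0.75, 0, 0, 0, 0, 0, 0.09], [0.75, 0, 0, 0, 0, 0, 0.09], [0.75, 0, 0, 0, 0, 0, 0.09], [0.75, 0, 0, 0, 0, 0, 0.09]]]'

```text
time_s: 17.4
tcp_pos: [618.3, -41.9, 337.1]
orientation: [0.0, 0.992, 0.13, 0.001]
wrist_force: [0.2, -0.6, -0.2]
opening: 68.7
grip_force: 0.0
```

Emit:
arm_command --deltas '[[[0.75, 0, 0, 0, 0, 0, 0.09], [0.75, 0, 0, 0, 0, 0, 0.08], [0.75, 0, 0, 0, 0, 0, 0]]]'

```text
time_s: 17.7
tcp_pos: [618.3, -41.8, 337.0]
orientation: [0.0, 1.0, -0.0, 0.001]
wrist_force: [0.2, 0.5, 1.1]
opening: 68.5
grip_force: 0.0
```

Run:
```python
from h import *
c,im=shot('wrist')
for q in spots('wrist','lump1',c,31): print(q)
go(421,-381,310)
t,_=shot('top'); print(spots('top','lump1',t,31))
```

```text
(0.98, [229, 165, 41, 43], [659.0, 0.0])
(0.97, [208, 232, 34, 38], [596.0, 23.0])
(0.97, [172, 203, 40, 38], [624.0, 55.0])
(0.87, [253, 250, 37, 39], [577.0, -19.0])
(0.86, [279, 208, 36, 39], [619.0, -44.0])
(0.77, [174, 239, 42, 43], [588.0, 55.0])
(0.73, [246, 184, 37, 34], [641.0, -14.0])
(0.69, [251, 137, 43, 43], [683.0, -20.0])
(0.67, [204, 154, 37, 41], [669.0, 22.0])
(0.52, [166, 250, 31, 24], [577.0, 65.0])
rot [ 0.0001 -0.0007  0.002 ] then shift [-0.9866  1.6962  0.1332] | now [618.3 -41.8 336.6] t 17.8
[(0.67, [414, 273, 7, 12], [416.0, -381.0]), (0.59, [262, 214, 17, 15], [581.0, 69.0]), (0.52, [381, 276, 11, 16], [405.0, -286.0]), (0.51, [271, 206, 17, 12], [605.0, 43.0]), (0.42, [276, 209, 13, 11], [596.0, 26.0])]
```

Emit:
arm_command --deltas '[[[0.75, -0.11, 0.1885, 0, 0, 0, 0], [0.75, -0.11, 0.1885, 0, 0, 0, 0], [0.75, -0.11, 0.1885, 0, 0, 0, 0], [0.75, -0.11, 0.1885, 0, 0, 0, 0], [0.75, -0.11, 0.1885, 0, 0, 0, 0], [0.75, -0.11, 0.1885, 0, 0, 0, 0], [0.75, -0.11, 0.1885, 0, 0, 0, 0], [0.75, -0.11, 0.1885, 0, 0, 0, 0], [0.75, -0.11, 0.1885, 0.13, 0, 0, 0], [0.75, 0, 0, 0, 0, 0, 0]]]'

```text
time_s: 18.9
tcp_pos: [415.4, -386.0, 307.9]
orientation: [0.0, 1.0, -0.005, -0.003]
wrist_force: [-0.8, 0.2, -0.1]
opening: 68.6
grip_force: 0.0
```

Emit:
arm_command --deltas '[[[0.75, 0, 0, 0, 0, 0, 0]]]'

```text
time_s: 19.0
tcp_pos: [419.8, -381.5, 309.7]
orientation: [-0.001, 1.0, -0.001, -0.0]
wrist_force: [0.4, 0.6, 0.4]
opening: 68.6
grip_force: 0.0
```

Run:
```python
from h import *
c,im=shot('wrist')
for q in spots('wrist','lump1',c,31): print(q)
go(421,-381,209)
```

```text
(0.89, [275, 216, 42, 41], [421.0, -380.0])
(0.69, [160, 235, 49, 45], [404.0, -281.0])
rot [-0.0003 -0.0006  0.0014] then shift [-0.0028  0.0066  0.5085] | now [ 421.6 -379.7  310.7] t 19.1
```

Emit:
arm_command --deltas '[[[0.75, 0, 0, 0.1, 0, 0, 0], [0.75, 0, 0, 0.2, 0, 0, 0], [0.75, 0, 0, 0.21, 0, 0, 0], [0, 0, 0, 0, 0, 0, 0], [0, 0, 0, 0, 0, 0, 0], [0, 0, 0, 0, 0, 0, 0], [0, 0, 0, 0, 0, 0, 0], [0, 0, 0, 0, 0, 0, 0], [0, 0, 0, 0, 0, 0, 0]]]'

```text
time_s: 20.0
tcp_pos: [421.0, -380.5, 209.0]
orientation: [0.0, 1.0, 0.0, 0.0]
wrist_force: [0.4, 1.6, 2.9]
opening: 35.8
grip_force: 20.0
```

Emit:
arm_command --deltas '[[[0, 0, 0, -0.1, 0, 0, 0], [0, 0, 0, -0.2, 0, 0, 0], [0, 0, 0, -0.2, 0, 0, 0], [0, 0, 0, -0.2, 0, 0, 0], [0, 0.104, -0.185, 0, 0, 0, 0], [0, 0.104, -0.185, 0, 0, 0, 0], [0, 0.104, -0.185, 0, 0, 0, 0], [0, 0.104, -0.185, 0, 0, 0, 0], [0, 0.104, -0.185, 0, 0, 0, 0], [0, 0.104, -0.185, 0, 0, 0, 0]]]'

```text
time_s: 21.0
tcp_pos: [545.8, -157.3, 348.5]
orientation: [0.0, 1.0, -0.0, 0.0]
wrist_force: [1.0, -0.4, -0.9]
opening: 35.8
grip_force: 20.0
```

Emit:
arm_command --deltas '[[[0, 0.104, -0.185, 0, 0, 0, 0], [0, 0.104, -0.185, 0, 0, 0, 0], [0, 0.104, -0.185, 0, 0, 0, 0], [0, 0.104, -0.185, 0, 0, 0, 0], [0, 0.104, -0.185, 0, 0, 0, 0], [0, 0.104, -0.185, 0, 0, 0, 0], [0, 0, 0, 0, 0, 0, -0.087], [0, 0, 0, 0, 0, 0, -0.087], [0, 0, 0, 0, 0, 0, -0.087], [0, 0, 0, 0, 0, 0, -0.087]]]'

```text
time_s: 22.0
tcp_pos: [670.1, 63.2, 348.0]
orientation: [0.0, 0.962, 0.273, -0.0]
wrist_force: [-0.0, 0.6, -1.0]
opening: 36.0
grip_force: 20.0
```

Emit:
arm_command --deltas '[[[0, 0, 0, 0, 0, 0, -0.087], [0, 0, 0, 0, 0, 0, -0.087], [0, 0, 0, 0, 0, 0, 0]]]'

```text
time_s: 22.3
tcp_pos: [670.1, 62.8, 348.0]
orientation: [-0.0, 0.917, 0.399, -0.0]
wrist_force: [0.0, -0.8, -0.4]
opening: 35.6
grip_force: 20.0
```

Run:
```python
from h import *
go(670,64,225,.82)
```

```text
rot [-0.0004  0.0002 -0.0001] then shift [ 0.0038 -0.0046  0.6151] | now [670.1  62.8 348. ] t 22.3
```

Emit:
arm_command --deltas '[[[0, 0, 0, 0.2, 0, 0, 0], [0, 0, 0, 0.2, 0, 0, 0], [0, 0, 0, 0.15, 0, 0, 0], [0, 0, 0, 0.065, 0, 0, 0], [0, 0, 0, 0, 0, 0, 0], [0.5, 0, 0, 0, 0, 0, 0], [0.5, 0, 0, 0, 0, 0, 0], [0.5, 0, 0, 0, 0, 0, 0]]]'

```text
time_s: 23.1
tcp_pos: [670.9, 63.4, 227.3]
orientation: [0.001, 0.917, 0.398, 0.001]
wrist_force: [0.5, 0.1, -0.0]
opening: 45.8
grip_force: 0.0
```

Emit:
arm_command --deltas '[[[0.5, 0, 0, -0.15, 0, 0, 0], [0.5, 0, 0, -0.2, 0, 0, 0], [0.6, 0, 0, -0.2, 0, 0, 0.087], [0.75, 0, 0, 0, 0, 0, 0.087], [0.75, 0, 0, 0, 0, 0, 0.087], [0.75, 0, 0, 0, 0, 0, 0.087], [0.75, 0, 0, 0, 0, 0, 0.087], [0.75, 0, 0, 0, 0, 0, 0.087], [0.75, 0, 0, 0, 0, 0, 0]]]'

```text
time_s: 24.0
tcp_pos: [670.3, 63.5, 336.6]
orientation: [0.0, 1.0, -0.0, 0.001]
wrist_force: [-0.3, 0.2, -0.3]
opening: 68.9
grip_force: 0.0
```

Run:
```python
from h import *
c,im=shot('wrist')
for q in spots('wrist','lump1',c,31): print(q)
go(405,-281,310)
```

```text
(0.98, [271, 291, 23, 34], [585.0, 70.0])
(0.91, [367, 196, 40, 38], [683.0, -19.0])
(0.84, [388, 259, 37, 42], [620.0, -44.0])
(0.82, [323, 212, 38, 40], [667.0, 20.0])
(0.82, [277, 206, 39, 37], [673.0, 63.0])
(0.81, [320, 280, 28, 35], [597.0, 21.0])
(0.79, [355, 224, 41, 41], [655.0, -10.0])
(0.69, [358, 243, 39, 14], [636.0, -13.0])
(0.61, [286, 257, 37, 39], [622.0, 55.0])
(0.38, [345, 300, 6, 20], [574.0, -5.0])
rot [-0.     -0.0008  0.0021] then shift [-1.3265  1.7226  0.131 ] | now [670.3  63.5 336.2] t 24.1
```

Emit:
arm_command --deltas '[[[0.75, -0.1325, 0.172, 0, 0, 0, 0], [0.75, -0.1325, 0.172, 0, 0, 0, 0], [0.75, -0.1325, 0.172, 0, 0, 0, 0], [0.75, -0.1325, 0.172, 0, 0, 0, 0], [0.75, -0.1325, 0.172, 0, 0, 0, 0], [0.75, -0.1325, 0.172, 0, 0, 0, 0], [0.75, -0.1325, 0.172, 0, 0, 0, 0], [0.75, -0.1325, 0.172, 0, 0, 0, 0], [0.75, -0.1325, 0.172, 0.06, 0, 0, 0], [0.75, -0.1325, 0.172, 0.07, 0, 0, 0]]]'

```text
time_s: 25.1
tcp_pos: [404.3, -282.1, 310.2]
orientation: [0.001, 1.0, 0.001, 0.001]
wrist_force: [0.7, 0.0, 0.0]
opening: 69.2
grip_force: 0.0
```

Emit:
arm_command --deltas '[[[0.75, 0, 0, 0, 0, 0, 0], [0.75, 0, 0, 0, 0, 0, 0]]]'

```text
time_s: 25.3
tcp_pos: [404.7, -281.4, 309.5]
orientation: [-0.0, 1.0, -0.0, 0.0]
wrist_force: [1.7, -0.2, -1.0]
opening: 68.9
grip_force: 0.0
```

Run:
```python
from h import *
c,im=shot('wrist')
for q in spots('wrist','lump1',c,31): print(q)
go(405,-281,209)
```

```text
(0.76, [278, 216, 47, 46], [406.0, -282.0])
rot [ 0.     -0.0008  0.0017] then shift [-0.0057  0.0054  0.5043] | now [ 406.1 -279.9  309.9] t 25.4
```

Emit:
arm_command --deltas '[[[0.75, 0, 0, 0.1, 0, 0, 0], [0.75, 0, 0, 0.2, 0, 0, 0], [0.75, 0, 0, 0.205, 0, 0, 0], [0, 0, 0, 0, 0, 0, 0], [0, 0, 0, 0, 0, 0, 0], [0, 0, 0, 0, 0, 0, 0], [0, 0, 0, 0, 0, 0, 0], [0, 0, 0, 0, 0, 0, 0], [0, 0, 0, 0, 0, 0, 0]]]'

```text
time_s: 26.3
tcp_pos: [405.5, -280.6, 208.9]
orientation: [0.0, 1.0, 0.0, 0.0]
wrist_force: [0.1, 0.8, 2.4]
opening: 35.4
grip_force: 20.0
```

Emit:
arm_command --deltas '[[[0, 0, 0, -0.1, 0, 0, 0], [0, 0, 0, -0.2, 0, 0, 0], [0, 0, 0, -0.2, 0, 0, 0], [0, 0, 0, -0.2, 0, 0, 0], [0, 0.141, -0.19, 0, 0, 0, 0], [0, 0.141, -0.19, 0, 0, 0, 0], [0, 0.141, -0.19, 0, 0, 0, 0], [0, 0.141, -0.19, 0, 0, 0, 0], [0, 0.141, -0.19, 0, 0, 0, 0], [0, 0.141, -0.19, 0, 0, 0, 0]]]'

```text
time_s: 27.3
tcp_pos: [575.1, -51.3, 348.5]
orientation: [0.0, 1.0, -0.0, 0.0]
wrist_force: [0.2, -1.1, -0.2]
opening: 35.4
grip_force: 20.0
```

Emit:
arm_command --deltas '[[[0, 0.141, -0.19, 0, 0, 0, 0], [0, 0.141, -0.19, 0, 0, 0, 0], [0, 0, 0, 0, 0, 0, 0.0833], [0, 0, 0, 0, 0, 0, 0.0833], [0, 0, 0, 0, 0, 0, 0.0833], [0, 0, 0, 0, 0, 0, 0.0833], [0, 0, 0, 0, 0, 0, 0.0833], [0, 0, 0, 0, 0, 0, 0.0833], [0, 0, 0, 0, 0, 0, 0]]]'

```text
time_s: 28.2
tcp_pos: [630.6, 23.2, 348.3]
orientation: [0.0, 0.924, -0.383, -0.0]
wrist_force: [-0.5, 0.2, -0.2]
opening: 35.6
grip_force: 20.0
```

Run:
```python
from h import *
print(r.state()['opening'])
go(630,22,245,-.785)
```

```text
35.631355571475915
rot [ 0.0004 -0.0001 -0.0003] then shift [0.0022 0.0066 0.5164] | now [630.6  23.2 348.3] t 28.2
```

Emit:
arm_command --deltas '[[[0, 0, 0, 0.2, 0, 0, 0], [0, 0, 0, 0.2, 0, 0, 0], [0, 0, 0, 0.12, 0, 0, 0], [0, 0, 0, 0, 0, 0, 0], [0.5, 0, 0, 0, 0, 0, 0], [0.5, 0, 0, 0, 0, 0, 0], [0.5, 0, 0, 0, 0, 0, 0], [0.5, 0, 0, -0.15, 0, 0, 0], [0.5, 0, 0, -0.2, 0, 0, 0], [0.5, 0, 0, -0.2, 0, 0, 0]]]'

```text
time_s: 29.2
tcp_pos: [630.8, 23.3, 356.7]
orientation: [-0.0, 0.924, -0.382, 0.0]
wrist_force: [-0.1, -0.3, -0.1]
opening: 46.3
grip_force: 0.0
```

Emit:
arm_command --deltas '[[[0.6, 0, 0, -0.2, 0, 0, 0], [0.8, 0, 0, 0, 0, 0, -0.0833], [0.8, 0, 0, 0, 0, 0, -0.0833], [0.8, 0, 0, 0, 0, 0, -0.0833], [0.8, 0, 0, 0, 0, 0, -0.0833], [0.8, 0, 0, 0, 0, 0, -0.0833], [0.8, 0, 0, 0, 0, 0, -0.0833], [0.8, 0, 0, 0, 0, 0, 0]]]'

```text
time_s: 30.0
tcp_pos: [630.9, 23.1, 395.7]
orientation: [-0.0, 1.0, 0.0, 0.001]
wrist_force: [-0.1, 0.4, 0.3]
opening: 73.4
grip_force: 0.0
```

Run:
```python
from h import *
c,im=shot('wrist','w5.png')
for q in spots('wrist','lump1',c,31): print(q)
for n,z in [('tamper',20),('rest_mat',3)]: print(n,spots('wrist',n,c,z))
print(proj(c,(627,18,12)),r.state()['tcp_pos'])
x=cv2.resize(im[40:320,120:440],(800,700))
cv2.imwrite('pics/w5.png',cv2.resize(im[40:330,100:460],None,fx=2,fy=2)[:,:,::-1])
```

```text
(0.93, [249, 202, 34, 33], [621.0, 54.0])
(0.93, [303, 168, 31, 32], [660.0, -5.0])
(0.88, [317, 145, 37, 34], [683.0, -19.0])
(0.85, [278, 228, 27, 29], [591.0, 21.0])
(0.83, [237, 155, 34, 33], [673.0, 65.0])
(0.78, [254, 229, 32, 36], [590.0, 49.0])
(0.71, [311, 184, 30, 26], [642.0, -14.0])
(0.71, [313, 239, 31, 30], [578.0, -18.0])
(0.69, [241, 236, 26, 30], [582.0, 64.0])
(0.65, [279, 158, 33, 38], [670.0, 21.0])
(0.65, [277, 193, 32, 31], [632.0, 23.0])
(0.62, [338, 205, 30, 34], [618.0, -44.0])
tamper []
rest_mat [(0.58, [272, 321, 82, 42], [448.0, 30.0])]
[281.39908168 193.10304857] [630.8429133  23.2032411 394.8936287]
```

View pics/w5.png

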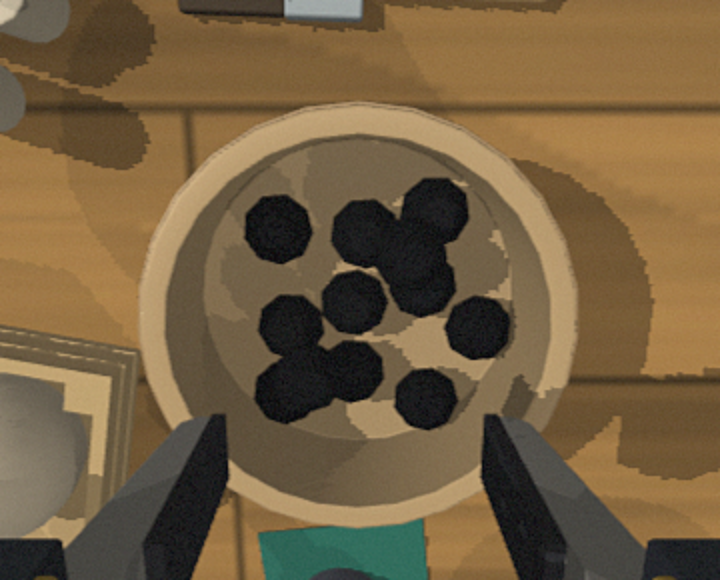

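The view shows all 12 briquettes in the saggar: ten flat on the floor and two riders, at pixels (415,252) and (310,375) in the crop. Now for the tamper.

Emit:
arm_command --deltas '[[[0.8, -0.175, -0.005, 0, 0, 0, 0], [0.8, -0.175, -0.005, 0, 0, 0, 0], [0.8, -0.175, -0.005, 0, 0, 0, 0], [0.8, -0.175, -0.005, 0, 0, 0, 0], [0.8, -0.175, -0.005, 0, 0, 0, 0], [0.8, -0.175, -0.005, 0, 0, 0, 0], [0.8, 0, 0, 0, 0, 0, 0], [0.8, 0, 0, 0, 0, 0, 0]]]'

```text
time_s: 31.0
tcp_pos: [420.9, 29.4, 395.1]
orientation: [0.0, 1.0, -0.0, 0.001]
wrist_force: [0.4, 0.2, -0.6]
opening: 73.0
grip_force: 0.0
```

Run:
```python
from h import *
c,im=shot('wrist','w6.png')
for n,z in [('tamper',153),('rest_mat',3)]: print(n,spots('wrist',n,c,z))
d=r.silhouettes('wrist','rest_mat')[0]['mask']; h=cv2.convexHull(np.argwhere(d)[:,::-1].astype(np.float32))[:,0]
w=np.array([back(c,u,v,3)[:2] for u,v in h],np.float32); print(cv2.minAreaRect(w))
print(r.state()['tcp_pos'])
```

```text
tamper [(0.94, [274, 212, 53, 83], [437.0, 31.0]), (0.61, [327, 34, 34, 41], [552.0, -2.0]), (0.47, [528, 136, 63, 227], [490.0, -140.0])]
rest_mat [(0.83, [278, 185, 102, 97], [425.0, 27.0])]
((422.3505554199219, 27.829181671142578), (110.49755096435547, 109.73363494873047), 6.378718376159668)
[421.84648858  29.32697308 394.43140262]
```

View pics/w6.png

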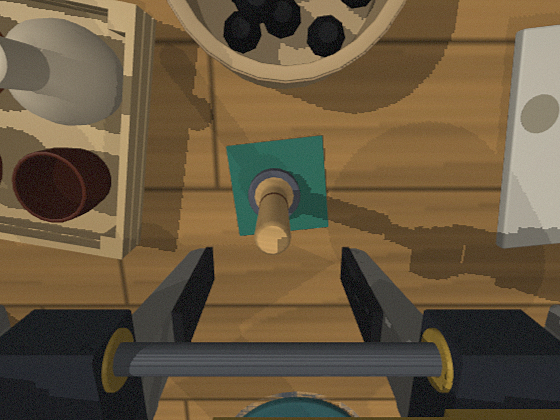

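Run:
```python
from h import *
c=cam('wrist'); print(back(c,273.5,192,21),back(c,272.5,239,153))
```

```text
[421.17227013  33.24788818  21.        ] [417.4320383   32.45198262 153.        ]
```

Emit:
arm_command --deltas '[[[0.8, -0.013, -0.018, 0.1, 0, 0, 0], [0.8, 0, 0, 0.2, 0, 0, 0], [0.8, 0, 0, 0.15, 0, 0, 0], [0.8, 0, 0, 0.077, 0, 0, 0], [0, 0, 0, 0, 0, 0, 0], [0, 0, 0, 0, 0, 0, 0], [0, 0, 0, 0, 0, 0, 0], [0, 0, 0, 0, 0, 0, 0], [0, 0, 0, 0, 0, 0, 0], [0, 0, 0, 0, 0, 0, 0]]]' --force 45

```text
time_s: 32.2
tcp_pos: [418.4, 32.9, 289.5]
orientation: [0.0, 1.0, -0.0, 0.001]
wrist_force: [-0.3, 1.4, 2.3]
opening: 28.0
grip_force: 17.2
```

Emit:
arm_command --deltas '[[[0, 0, 0, 0, 0, 0, 0], [0, 0, 0, 0, 0, 0, 0]]]'

```text
time_s: 32.4
tcp_pos: [418.5, 32.9, 289.5]
orientation: [0.0, 1.0, -0.0, 0.0]
wrist_force: [-1.0, 0.5, 7.2]
opening: 27.1
grip_force: 45.0
```

Emit:
arm_command --deltas '[[[0, 0, 0, -0.1, 0, 0, 0], [0, 0, 0, -0.2, 0, 0, 0], [0, 0, 0, -0.2, 0, 0, 0], [0, 0, 0, -0.1, 0, 0, 0], [0, 0, 0, 0, 0, 0, 0]]]'

```text
time_s: 32.9
tcp_pos: [418.7, 33.0, 410.9]
orientation: [0.0, 1.0, -0.0, 0.003]
wrist_force: [-0.4, 0.1, -4.3]
opening: 27.7
grip_force: 45.0
```

Emit:
arm_command --deltas '[[[0, 0.175, 0.026, 0, 0, 0, 0], [0, 0.175, 0.026, 0, 0, 0, 0], [0, 0.175, 0.026, 0, 0, 0, 0], [0, 0.175, 0.026, 0, 0, 0, 0], [0, 0.175, 0.026, 0, 0, 0, 0], [0, 0.175, 0.026, 0, 0, 0, 0], [0, 0.175, 0.026, 0, 0, 0, 0], [0, 0, 0, 0, 0, 0, 0], [0, 0, 0, 0, 0, 0, 0]]]'

```text
time_s: 33.8
tcp_pos: [662.9, -3.6, 404.8]
orientation: [-0.0, 1.0, -0.0, -0.003]
wrist_force: [-0.8, 0.2, -5.2]
opening: 27.5
grip_force: 45.0
```

Emit:
arm_command --deltas '[[[0, 0, 0, 0.15, 0, 0, 0], [0, 0, 0, 0.1, 0, 0, 0], [0, 0, 0, 0, 0, 0, 0]]]'

```text
time_s: 34.1
tcp_pos: [660.9, -3.4, 354.4]
orientation: [0.0, 1.0, 0.0, -0.005]
wrist_force: [-0.8, 0.7, -4.3]
opening: 27.1
grip_force: 45.0
```

Emit:
arm_command --deltas '[[[0, 0, 0, 0.03, 0, 0, 0], [0, 0, 0, 0, 0, 0, 0]]]'

```text
time_s: 34.3
tcp_pos: [663.0, -3.4, 353.0]
orientation: [0.0, 1.0, 0.0, -0.0]
wrist_force: [-0.3, -0.3, -3.8]
opening: 27.1
grip_force: 45.0
```

Emit:
arm_command --deltas '[[[0, 0, 0, 0.02, 0, 0, 0], [0, 0, 0, 0, 0, 0, 0]]]'

```text
time_s: 34.5
tcp_pos: [663.5, -2.7, 350.2]
orientation: [-0.001, 1.0, 0.0, 0.001]
wrist_force: [-0.6, 1.0, -0.6]
opening: 27.5
grip_force: 45.0
```

Emit:
arm_command --deltas '[[[0, 0, 0, 0.02, 0, 0, 0], [0, 0, 0, 0, 0, 0, 0]]]'

```text
time_s: 34.7
tcp_pos: [663.4, -2.6, 346.0]
orientation: [-0.0, 1.0, 0.001, 0.001]
wrist_force: [0.7, -0.2, -4.5]
opening: 27.1
grip_force: 45.0
```

Emit:
arm_command --deltas '[[[0, 0, 0, 0.02, 0, 0, 0], [0, 0, 0, 0, 0, 0, 0]]]'

```text
time_s: 34.9
tcp_pos: [662.9, -4.3, 339.8]
orientation: [0.001, 1.0, -0.0, -0.001]
wrist_force: [0.4, -0.2, -4.7]
opening: 27.5
grip_force: 45.0
```

Emit:
arm_command --deltas '[[[0, 0, 0, 0.01, 0, 0, 0], [0, 0, 0, 0, 0, 0, 0]]]'

```text
time_s: 35.1
tcp_pos: [663.1, -3.9, 338.3]
orientation: [0.0, 1.0, -0.0, -0.0]
wrist_force: [0.5, 0.2, -5.1]
opening: 27.3
grip_force: 45.0
```

Emit:
arm_command --deltas '[[[0, 0, 0, 0.015, 0, 0, 0], [0, 0, 0, 0, 0, 0, 0]]]'

```text
time_s: 35.3
tcp_pos: [663.2, -3.5, 335.5]
orientation: [-0.0, 1.0, -0.0, -0.0]
wrist_force: [-0.8, 0.5, -5.0]
opening: 27.5
grip_force: 45.0
```

Emit:
arm_command --deltas '[[[0, 0, 0, 0.015, 0, 0, 0], [0, 0, 0, 0, 0, 0, 0]]]'

```text
time_s: 35.5
tcp_pos: [663.2, -3.5, 332.5]
orientation: [-0.0, 1.0, 0.0, -0.0]
wrist_force: [0.8, 0.5, -5.9]
opening: 27.5
grip_force: 45.0
```

Emit:
arm_command --deltas '[[[0, 0, 0, 0.015, 0, 0, 0], [0, 0, 0, 0, 0, 0, 0]]]'

```text
time_s: 35.7
tcp_pos: [663.6, -3.4, 330.7]
orientation: [0.0, 1.0, -0.0, 0.001]
wrist_force: [-0.1, 0.4, 0.2]
opening: 26.9
grip_force: 45.0
```

Emit:
arm_command --deltas '[[[0, 0, 0, 0.02, 0, 0, 0], [0, 0.01, 0, 0, 0, 0, 0], [0, -0.01, 0, 0, 0, 0, 0], [0, 0, 0, 0, 0, 0, 0]]]'

```text
time_s: 36.1
tcp_pos: [664.1, -3.4, 330.4]
orientation: [0.0, 1.0, -0.0, 0.002]
wrist_force: [-3.4, -1.5, 17.8]
opening: 27.5
grip_force: 45.0
```

Emit:
arm_command --deltas '[[[0, 0, 0, -0.15, 0, 0, 0], [0, 0, 0, -0.1, 0, 0, 0], [0, -0.16, -0.12, 0, 0, 0, 0], [0, -0.16, -0.12, 0, 0, 0, 0], [0, 0, 0, 0, 0, 0, 0], [0, 0, 0, 0.13, 0, 0, 0], [0, 0, 0, 0, 0, 0, 0]]]'

```text
time_s: 36.8
tcp_pos: [598.2, 44.1, 347.4]
orientation: [0.0, 1.0, 0.0, -0.002]
wrist_force: [-1.0, -0.2, -5.2]
opening: 27.4
grip_force: 45.0
```

Emit:
arm_command --deltas '[[[0, 0, 0, 0.02, 0, 0, 0], [0, 0, 0, 0, 0, 0, 0]]]'

```text
time_s: 37.0
tcp_pos: [599.5, 44.1, 345.9]
orientation: [0.0, 1.0, -0.0, -0.0]
wrist_force: [-0.2, -0.9, -3.9]
opening: 27.4
grip_force: 45.0
```

Emit:
arm_command --deltas '[[[0, 0, 0, 0.02, 0, 0, 0], [0, 0, 0, 0, 0, 0, 0]]]'

```text
time_s: 37.2
tcp_pos: [599.7, 44.3, 342.3]
orientation: [-0.0, 1.0, -0.0, 0.001]
wrist_force: [0.8, 0.3, -2.8]
opening: 27.1
grip_force: 45.0
```

Emit:
arm_command --deltas '[[[0, 0, 0, 0.02, 0, 0, 0], [0, 0, 0, 0, 0, 0, 0]]]'

```text
time_s: 37.4
tcp_pos: [599.4, 44.5, 337.8]
orientation: [-0.0, 1.0, -0.0, 0.0]
wrist_force: [0.8, -0.3, -3.7]
opening: 27.1
grip_force: 45.0
```

Emit:
arm_command --deltas '[[[0, 0, 0, 0.02, 0, 0, 0], [0, 0, 0, 0, 0, 0, 0]]]'

```text
time_s: 37.6
tcp_pos: [599.1, 44.5, 333.3]
orientation: [0.0, 1.0, -0.0, -0.0]
wrist_force: [0.2, 1.3, -4.2]
opening: 27.7
grip_force: 45.0
```

Emit:
arm_command --deltas '[[[0, 0, 0, 0.015, 0, 0, 0], [0, 0, 0, 0, 0, 0, 0]]]'

```text
time_s: 37.8
tcp_pos: [599.1, 44.6, 330.6]
orientation: [0.0, 1.0, 0.0, -0.0]
wrist_force: [1.0, 0.8, -2.6]
opening: 27.3
grip_force: 45.0
```

Emit:
arm_command --deltas '[[[0, 0, 0, 0.015, 0, 0, 0], [0, 0.01, 0, 0, 0, 0, 0], [0, -0.01, 0, 0, 0, 0, 0], [0, 0, 0, 0, 0, 0, 0]]]'

```text
time_s: 38.2
tcp_pos: [599.4, 44.7, 330.5]
orientation: [0.0, 1.0, -0.0, 0.001]
wrist_force: [-4.1, -0.8, 13.2]
opening: 27.5
grip_force: 45.0
```

Emit:
arm_command --deltas '[[[0, 0, 0, -0.2, 0, 0, 0], [0, 0, 0, -0.2, 0, 0, 0], [0, 0, 0, -0.2, 0, 0, 0], [0, -0.1, 0.04, 0, 0, 0, 0], [0, -0.18, 0.04, 0, 0, 0, 0], [0, -0.18, 0.04, 0, 0, 0, 0], [0, 0, 0, 0, 0, 0, 0], [0, 0, 0, 0, 0, 0, 0]]]'

```text
time_s: 39.0
tcp_pos: [506.7, 20.3, 447.9]
orientation: [0.0, 1.0, -0.0, 0.0]
wrist_force: [0.7, 1.1, -5.4]
opening: 27.1
grip_force: 45.0
```

Run:
```python
from h import *
print(r.state()['tcp_pos'])
c,im=shot('wrist')
for q in spots('wrist','lump1',c,28): print(q)
cv2.imwrite('pics/w7.png',cv2.resize(im[0:270,130:430],None,fx=2,fy=2)[:,:,::-1])
```

```text
[506.67343592  20.31107488 447.94595393]
(0.97, [229, 74, 33, 37], [633.0, 75.0])
(0.93, [272, 67, 33, 39], [641.0, 25.0])
(0.93, [313, 125, 30, 31], [577.0, -24.0])
(0.91, [240, 124, 30, 30], [578.0, 64.0])
(0.87, [256, 96, 32, 31], [610.0, 45.0])
(0.78, [314, 21, 32, 41], [687.0, -21.0])
(0.74, [250, 20, 38, 40], [688.0, 50.0])
(0.71, [303, 78, 32, 34], [629.0, -9.0])
(0.7, [333, 91, 28, 35], [615.0, -45.0])
(0.69, [282, 31, 27, 32], [677.0, 14.0])
(0.62, [284, 113, 28, 31], [591.0, 11.0])
```

View pics/w7.png

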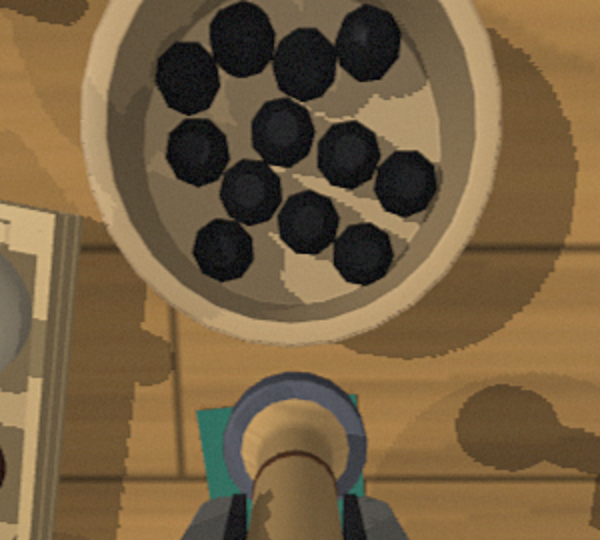

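All 12 briquettes show separately in one layer, with no overlaps. I'll make one confirming press in the middle, then return the tamper.

Emit:
arm_command --deltas '[[[0, 0.15, 0, 0, 0, 0, 0], [0, 0.15, 0.005, 0, 0, 0, 0], [0, 0.15, 0.005, 0, 0, 0, 0], [0, 0.15, 0, 0, 0, 0, 0], [0, 0, 0, 0, 0, 0, 0], [0, 0, 0, 0.2, 0, 0, 0], [0, 0, 0, 0.2, 0, 0, 0], [0, 0, 0, 0.15, 0, 0, 0], [0, 0, 0, 0, 0, 0, 0]]]'

```text
time_s: 40.0
tcp_pos: [626.2, 18.5, 333.4]
orientation: [0.0, 1.0, 0.0, -0.004]
wrist_force: [-0.2, -0.6, -4.3]
opening: 27.3
grip_force: 45.0
```

Emit:
arm_command --deltas '[[[0, 0, 0, 0.025, 0, 0, 0], [0, 0, 0, 0.015, 0, 0, 0], [0, 0, 0, 0.005, 0, 0, 0], [0, 0, 0, 0, 0, 0, 0], [0, 0, 0, 0, 0, 0, 0]]]'

```text
time_s: 40.5
tcp_pos: [627.7, 18.5, 330.4]
orientation: [-0.0, 1.0, -0.0, 0.001]
wrist_force: [0.9, -0.7, -0.5]
opening: 27.5
grip_force: 45.0
```

Emit:
arm_command --deltas '[[[0, 0, 0, 0.02, 0, 0, 0], [0, 0, 0, 0, 0, 0, 0], [0, 0, 0, 0, 0, 0, 0], [0, 0, 0, -0.17, 0, 0, 0], [0, 0, 0, -0.2, 0, 0, 0], [0, 0, 0, -0.2, 0, 0, 0], [0, -0.1715, -0.008, 0, 0, 0, 0], [0, -0.1715, -0.008, 0, 0, 0, 0], [0, -0.1715, -0.008, 0, 0, 0, 0], [0, -0.1715, -0.008, 0, 0, 0, 0]]]'

```text
time_s: 41.5
tcp_pos: [488.4, 25.0, 438.9]
orientation: [0.0, 1.0, -0.0, -0.0]
wrist_force: [0.2, -0.3, -4.4]
opening: 27.1
grip_force: 45.0
```

Emit:
arm_command --deltas '[[[0, -0.1715, -0.008, 0, 0, 0, 0], [0, -0.1715, -0.008, 0, 0, 0, 0], [0, 0, 0, 0, 0, 0, 0], [0, 0, 0, 0, 0, 0, 0]]]'

```text
time_s: 41.9
tcp_pos: [421.0, 28.2, 439.6]
orientation: [0.0, 1.0, 0.0, 0.001]
wrist_force: [0.1, 0.7, -3.5]
opening: 27.3
grip_force: 45.0
```

Run:
```python
from h import *
go(422.4,27.8,292)
c,im=shot('top'); print(spots('top','rest_mat',c,3))
```

```text
rot [ 0.0004 -0.0013  0.0001] then shift [0.007  0.0018 0.7379] | now [421.   28.2 439.6] t 41.9
[(0.72, [276, 252, 38, 8], [469.0, 26.0])]
```

Emit:
arm_command --deltas '[[[0, 0.007, 0, 0.2, 0, 0, 0], [0, 0, 0, 0.2, 0, 0, 0], [0, 0, 0, 0.2, 0, 0, 0], [0, 0, 0, 0.1, 0, 0, 0], [0, 0, 0, 0.038, 0, 0, 0], [0, 0, 0, 0.0125, 0, 0, 0], [0, 0, 0, 0, 0, 0, 0], [0, 0, 0, 0, 0, 0, 0]]]'

```text
time_s: 42.8
tcp_pos: [424.0, 28.2, 289.6]
orientation: [-0.0, 1.0, -0.0, 0.001]
wrist_force: [0.2, -0.9, -5.1]
opening: 27.4
grip_force: 45.0
```

Emit:
arm_command --deltas '[[[0.7, 0, 0, 0, 0, 0, 0], [0.7, 0, 0, 0, 0, 0, 0], [0.7, 0, 0, 0, 0, 0, 0], [0.7, 0, 0, 0, 0, 0, 0], [0.7, 0, 0, -0.1, 0, 0, 0], [0.7, 0, 0, -0.2, 0, 0, 0], [0.7, 0, 0, -0.2, 0, 0, 0], [0.7, 0, 0, -0.2, 0, 0, 0], [0.7, 0, 0, 0, 0, 0, 0]]]'

```text
time_s: 43.7
tcp_pos: [424.2, 28.5, 433.9]
orientation: [0.0, 1.0, -0.0, 0.005]
wrist_force: [0.2, 0.6, 0.1]
opening: 64.2
grip_force: 0.0
```

Run:
```python
from h import *
c,im=shot('wrist')
print(spots('wrist','tamper',c,153)); print(spots('wrist','vase',c,126))
t,im=shot('top'); print(spots('top','vase',t,126))
m=r.silhouettes('top','vase')[0]['mask']; print(np.argwhere(m).min(0),np.argwhere(m).max(0))
go(515,205,450)
```

```text
[(0.62, [277, 199, 50, 69], [443.0, 28.0])]
[(0.55, [70, 84, 139, 94], [535.0, 201.0])]
[(0.81, [207, 228, 28, 35], [532.0, 214.0])]
[211 190] [242 222]
rot [0.     0.0018 0.    ] then shift [ 0.4625 -0.8849 -0.1124] | now [422.5  28.  427.5] t 44.0
```

Emit:
arm_command --deltas '[[[0.7, 0.092, -0.176, -0.022, 0, 0, 0], [0.7, 0.092, -0.176, -0.022, 0, 0, 0], [0.7, 0.092, -0.176, -0.022, 0, 0, 0], [0.7, 0.092, -0.176, -0.022, 0, 0, 0], [0.7, 0.092, -0.176, -0.022, 0, 0, 0], [0.7, 0, 0, 0, 0, 0, 0], [0.7, 0, 0, 0, 0, 0, 0]]]'

```text
time_s: 44.7
tcp_pos: [514.8, 204.6, 449.1]
orientation: [0.0, 1.0, 0.001, -0.002]
wrist_force: [-0.4, -1.4, 0.0]
opening: 64.5
grip_force: 0.0
```

Run:
```python
from h import *
c,im=shot('wrist','w8.png'); print(r.state()['tcp_pos'],r.state()['opening'])
print(spots('wrist','vase',c,126))
```

```text
[514.6606678  203.57535314 449.30218842] 64.28343331295336
[(0.67, [252, 162, 77, 80], [554.0, 228.0])]
```

View pics/w8.png

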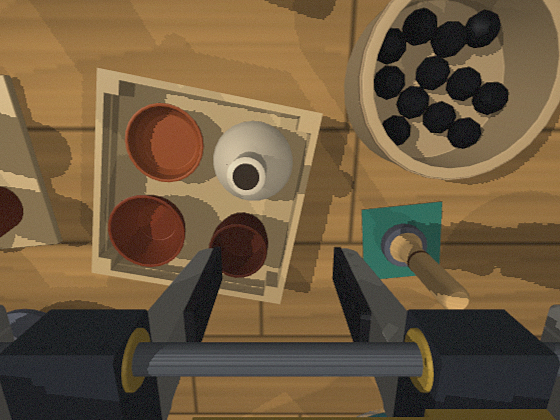

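Run:
```python
from h import *
c=cam('wrist'); p=back(c,245,178,134); print(p, back(c,253,158,36)); go(p[0],p[1],289)
```

```text
[540.36391226 231.97383274 134.        ] [545.52545963 231.35448697  36.        ]
rot [ 0.0009  0.0014 -0.0007] then shift [ 0.1286 -0.1447  0.8033] | now [514.6 203.  449.7] t 44.8
```

Emit:
arm_command --deltas '[[[0.8, 0.067, -0.07, 0, 0, 0, 0], [0.8, 0.067, -0.07, 0, 0, 0, 0], [0.8, 0, 0, 0.2, 0, 0, 0], [0.8, 0, 0, 0.2, 0, 0, 0], [0.8, 0, 0, 0.1, 0, 0, 0], [0.8, 0, 0, 0, 0, 0, 0], [0.8, 0, 0, 0, 0, 0, 0]]]'

```text
time_s: 45.5
tcp_pos: [541.9, 231.2, 351.3]
orientation: [0.0, 1.0, -0.001, 0.0]
wrist_force: [-0.4, 0.2, 1.4]
opening: 73.2
grip_force: 0.0
```

Run:
```python
from h import *
c,im=shot('wrist','w9.png')
print(spots('wrist','vase',c,134)); print(proj(c,(542,232,134))); go(542,232,289)
cv2.imwrite('pics/w9.png',im[120:340,130:430,::-1])
```

```text
[(0.77, [274, 213, 104, 114], [565.0, 233.0])]
[275.26287356 246.09054707]
rot [-0.0005 -0.0017 -0.0006] then shift [-0.001  -0.0008  0.3181] | now [542.2 231.8 352.6] t 45.6
```

View pics/w9.png

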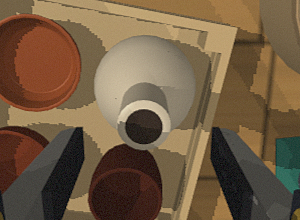

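Emit:
arm_command --deltas '[[[0.8, 0, 0, 0.15, 0, 0, 0], [0.8, 0, 0, 0.1, 0, 0, 0], [0.8, 0, 0, 0.068, 0, 0, 0], [0.8, 0, 0, 0, 0, 0, 0], [0, 0, 0, 0, 0, 0, 0], [0, 0, 0, 0, 0, 0, 0], [0, 0, 0, 0, 0, 0, 0], [0, 0, 0, 0, 0, 0, 0], [0, 0, 0, 0, 0, 0, 0], [0, 0, 0, 0, 0, 0, 0]]]' --force 30

```text
time_s: 46.6
tcp_pos: [541.8, 232.4, 287.6]
orientation: [-0.0, 1.0, 0.0, 0.0]
wrist_force: [0.7, 1.3, 1.2]
opening: 35.8
grip_force: 30.0
```

Emit:
arm_command --deltas '[[[0, 0, 0, 0, 0, 0, 0], [0, 0, 0, -0.03, 0, 0, 0], [0, 0, 0, -0.08, 0, 0, 0], [0, 0, 0, -0.12, 0, 0, 0], [0, 0, 0, 0, 0, 0, 0]]]'

```text
time_s: 47.1
tcp_pos: [542.6, 232.6, 336.8]
orientation: [-0.001, 1.0, -0.0, 0.003]
wrist_force: [1.1, 0.3, -2.5]
opening: 35.5
grip_force: 30.0
```

Emit:
arm_command --deltas '[[[0, 0, 0, -0.15, 0, 0, 0], [0, 0, 0, -0.15, 0, 0, 0], [0, 0, 0, -0.14, 0, 0, 0], [0, 0.03, 0.08, 0, 0, 0, 0], [0, 0.06, 0.15, 0, 0, 0, 0], [0, 0.06, 0.15, 0, 0, 0, 0], [0, 0.06, 0.15, 0, 0, 0, 0], [0, 0.06, 0.15, 0, 0, 0, 0], [0, 0.06, 0.15, 0, 0, 0, 0], [0, 0.06, 0.15, 0, 0, 0, 0]]]'

```text
time_s: 48.1
tcp_pos: [619.7, 34.6, 420.5]
orientation: [0.0, 1.0, -0.0, -0.001]
wrist_force: [0.9, -0.6, -3.1]
opening: 35.6
grip_force: 30.0
```

Emit:
arm_command --deltas '[[[0, 0.032, 0.09, 0, 0, 0, 0], [0, 0, 0, 0, 0, 0, 0], [0, 0, 0, 0, 0, 0, 0]]]'

```text
time_s: 48.4
tcp_pos: [625.7, 18.2, 420.5]
orientation: [-0.0, 1.0, -0.0, -0.001]
wrist_force: [-0.1, 0.7, -3.4]
opening: 35.7
grip_force: 30.0
```

Run:
```python
from h import *
go(627,18,326)
c,im=shot('wrist')
m=r.silhouettes('wrist','saggar_in')[0]['mask']
h=cv2.convexHull(np.argwhere(m)[:,::-1].astype(np.float32))[:,0]
w=np.array([back(c,u,v,90)[:2] for u,v in h if 2<u<557 and 2<v<417],np.float32); print(cv2.minEnclosingCircle(w))
w=w[(w[:,0]>600)]; A=np.c_[2*w,np.ones(len(w))]; s=np.linalg.lstsq(A,(w**2).sum(1),rcond=None)[0]; print(s[:2],(s[2]+s[0]**2+s[1]**2)**.5)
for q in spots('wrist','lump1',c,28): print(q)
cv2.imwrite('pics/w10.png',im[:,:,::-1])
```

```text
rot [-0.0003  0.0009 -0.0004] then shift [0.0064 0.0008 0.4726] | now [625.7  18.2 420.5] t 48.4
((661.38818359375, 27.257976531982422), 11.242405891418457)
[658.51650518  26.97863773] 10.368303936602146
(0.88, [248, 132, 34, 34], [689.0, 51.0])
(0.86, [227, 181, 32, 30], [633.0, 77.0])
(0.7, [268, 163, 29, 12], [655.0, 28.0])
(0.61, [311, 135, 32, 36], [686.0, -20.0])
(0.61, [222, 151, 32, 34], [667.0, 81.0])
(0.57, [331, 195, 18, 26], [616.0, -46.0])
(0.56, [280, 144, 29, 30], [676.0, 15.0])
```

View pics/w10.png

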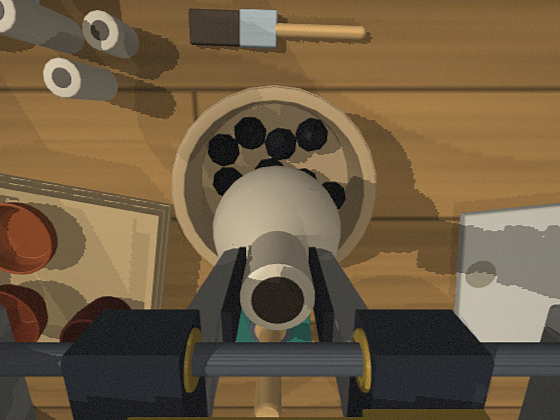

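Emit:
arm_command --deltas '[[[0, 0.01, -0.01, 0.1, 0, 0, 0], [0, 0, 0, 0.15, 0, 0, 0], [0, 0, 0, 0.12, 0, 0, 0], [0, 0, 0, 0.06, 0, 0, 0], [0, 0, 0, 0.03, 0, 0, 0], [0, 0, 0, 0, 0, 0, 0]]]'

```text
time_s: 49.15
tcp_pos: [628.1, 20.6, 329.1]
orientation: [-0.0, 1.0, 0.0, -0.0]
wrist_force: [-0.1, 0.0, -2.3]
opening: 35.4
grip_force: 30.0
```

Emit:
arm_command --deltas '[[[0, 0, 0, 0.012, 0, 0, 0], [0, 0, 0, 0.008, 0, 0, 0], [0, 0, 0, 0, 0, 0, 0]]]'

```text
time_s: 49.45
tcp_pos: [628.4, 20.1, 326.2]
orientation: [-0.0, 1.0, -0.0, 0.001]
wrist_force: [-0.3, -0.1, -0.8]
opening: 35.4
grip_force: 30.0
```

Emit:
arm_command --deltas '[[[0, 0, 0, 0.006, 0, 0, 0], [0, 0, 0, 0, 0, 0, 0]]]'

```text
time_s: 49.65
tcp_pos: [628.6, 20.4, 325.5]
orientation: [-0.0, 1.0, 0.0, 0.001]
wrist_force: [-0.5, -0.0, 3.6]
opening: 35.3
grip_force: 30.0
```

Emit:
arm_command --deltas '[[[0.45, 0, 0, 0, 0, 0, 0], [0.7, 0, 0, 0, 0, 0, 0], [0.7, 0, 0, 0, 0, 0, 0], [0.7, 0, 0, 0, 0, 0, 0], [0.7, 0, 0, 0, 0, 0, 0], [0.7, 0, 0, -0.1, 0, 0, 0], [0.7, 0, 0, -0.2, 0, 0, 0], [0.7, 0, 0, -0.2, 0, 0, 0], [0.7, -0.2, 0, -0.1, 0, 0, 0], [0.7, -0.2, 0, 0, 0, 0, 0]]]'

```text
time_s: 50.65
tcp_pos: [548.2, 20.5, 447.1]
orientation: [-0.0, 1.0, -0.0, 0.003]
wrist_force: [0.4, -0.3, -0.5]
opening: 64.5
grip_force: 0.0
```

Emit:
arm_command --deltas '[[[0.7, -0.2, 0, 0, 0, 0, 0], [0.7, 0, 0, 0, 0, 0, 0], [0.7, 0, 0, 0, 0, 0, 0]]]'

```text
time_s: 50.95
tcp_pos: [507.8, 20.0, 444.7]
orientation: [0.0, 1.0, -0.0, 0.001]
wrist_force: [-0.2, 0.6, 1.0]
opening: 64.6
grip_force: 0.0
```

Run:
```python
from h import *
c,im=shot('wrist','w11.png'); print(r.state()['tcp_pos'],r.state()['opening'])
print([proj(c,(628,20,z)).round(0).tolist() for z in (44,170)])
print([proj(c,(627+102.5*np.cos(a),18+102.5*np.sin(a),90)).round(0).tolist() for a in np.arange(0,6.28,.785)])
print([proj(c,(424,28,z)).round(0).tolist() for z in (3,153)])
```

```text
[508.58590564  19.97705116 444.57198812] 64.47871212020836
[[277.0, 79.0], [276.0, 61.0]]
[[279.0, -53.0], [198.0, -12.0], [172.0, 75.0], [208.0, 152.0], [278.0, 180.0], [349.0, 152.0], [385.0, 75.0], [360.0, -12.0]]
[[271.0, 239.0], [268.0, 297.0]]
```

View pics/w11.png

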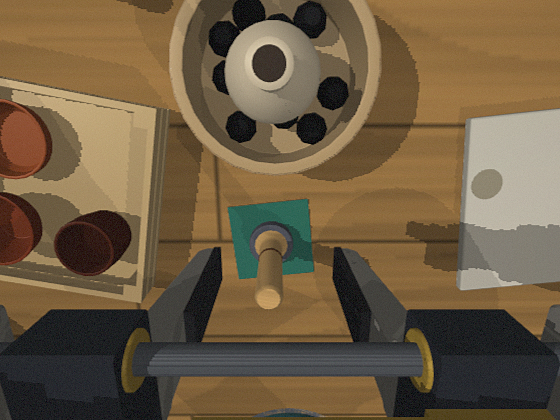

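The vase stands upright in the middle of the level bed, with its mouth at pixel (269,62). The tamper is upright on its mat, and nothing else has moved. I'm handing the job in.

```bash
python3 -c "
from h import *
print(r.sign_off())"
```

```text
the job is handed in; nothing more can be done
None
```

I handed the job in with all 12 briquettes tamped into one level layer, the vase upright near the middle of the bed and the tamper back on its mat; no verdict was returned, so this rests on the last camera view.

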